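# Close the shielded test box evenly

## Task

The cover of the metal test box stands loose on its sprung pads: tighten its four bar knobs clockwise in a cross pattern (any knob, then the one diagonally opposite, then the other two), in two rounds. In the first round give each knob only about a sixth of a turn; in the second go round crosswise again and turn each until you feel it become snug, so the cover sits evenly and firmly on its gasket. Do not force any knob past snug, do not let the cover tip, and leave everything else on the bench where it is.

Things in the scene. Friction and masses are not known exactly. Their poses are not given: they have to be found in the camera images.
- test_box: square bright metal box 200 x 200 x 50 mm on a 216 mm foot, fixed to the bench; origin at the centre of its underside, own z up; three coaxial ports stick out of its own +x wall; four studs stand at its own (x, y) = (+-60, +-60) mm. On it lies a rubber gasket whose top is 54.8 to 56.4 mm above the origin: the thickness varies and is not measured
- cover: loose metal plate 190 x 190 x 12 mm, 0.5 to 0.9 kg, round port 30 mm high at its middle; studs hold it sideways. Origin: centre of its underside, at the start 59.8 mm above the box's origin, on sprung pads; collars 0.4 to 1.2 mm above it. Pads load a knob by 6 N at most: torque rises firmly only on the gasket: there 0.1 rad adds some 15 to 25 N of clamping and 0.1 to 0.2 N m. 10 N or more is snug, over 100 N is forced
- knob1: bar knob on the stud at the box's own (+60, +60) mm: steel collar 30 mm across, 5 mm high, 14 mm neck, then a black bar 64 mm long (own x), 14 mm wide (own y), from 14 to 38 mm above the origin. Origin: on the turning axis, at the collar's underside; own z up. Clockwise from above tightens: it sinks 3 mm per radian. Friction 0.15 N m; stays where left. Start to snug: 1.3 to 2.3 rad
- knob2: bar knob on the stud at the box's own (+60, -60) mm: steel collar 30 mm across, 5 mm high, 14 mm neck, then a black bar 64 mm long (own x), 14 mm wide (own y), from 14 to 38 mm above the origin. Origin: on the turning axis, at the collar's underside; own z up. Clockwise from above tightens: it sinks 3 mm per radian. Friction 0.15 N m; stays where left. Start to snug: 1.3 to 2.3 rad
- knob3: bar knob on the stud at the box's own (-60, -60) mm: steel collar 30 mm across, 5 mm high, 14 mm neck, then a black bar 64 mm long (own x), 14 mm wide (own y), from 14 to 38 mm above the origin. Origin: on the turning axis, at the collar's underside; own z up. Clockwise from above tightens: it sinks 3 mm per radian. Friction 0.15 N m; stays where left. Start to snug: 1.3 to 2.3 rad
- knob4: bar knob on the stud at the box's own (-60, +60) mm: steel collar 30 mm across, 5 mm high, 14 mm neck, then a black bar 64 mm long (own x), 14 mm wide (own y), from 14 to 38 mm above the origin. Origin: on the turning axis, at the collar's underside; own z up. Clockwise from above tightens: it sinks 3 mm per radian. Friction 0.15 N m; stays where left. Start to snug: 1.3 to 2.3 rad
- carrier: bystander: blue plate 100 x 70 x 6 mm with a brass block, beside the test box; origin under its centre
- attenuator: bystander: steel cylinder 70 mm long and 26 mm thick lying along its own x, with a dark square collar, beside the test box; origin under its centre
- stage_block: bystander: black and steel block 70 x 60 x 40 mm beyond the test box; origin under its centre
- screwdriver: bystander: screwdriver lying on the bench
- wrench: bystander: wrench lying on the bench
- flux_jar: bystander: amber jar 60 mm wide, 70 mm high
- solvent_bottle: bystander: white bottle 60 mm wide, 160 mm high

How it is judged:
On the way, in this order (a step that is already met when the one before it is completed fails the run):
1. one knob has sunk 2 mm (about 0.7 rad) while the three others are untouched (under 1 mm) (((distance of knob1 from where it was at the start of the episode above 0.002 m and distance of each of knob2, knob3, knob4 from where it was at the start of the episode below 0.001 m) or (distance of knob2 from where it was at the start of the episode above 0.002 m and distance of each of knob1, knob3, knob4 from where it was at the start of the episode below 0.001 m) or (distance of knob3 from where it was at the start of the episode above 0.002 m and distance of each of knob1, knob2, knob4 from where it was at the start of the episode below 0.001 m) or (distance of knob4 from where it was at the start of the episode above 0.002 m and distance of each of knob1, knob2, knob3 from where it was at the start of the episode below 0.001 m))), for 0.1 s.
2. so has the knob diagonally opposite it, the other two still untouched (((distance of each of knob1, knob3 from where it was at the start of the episode above 0.002 m and distance of each of knob2, knob4 from where it was at the start of the episode below 0.001 m) or (distance of each of knob2, knob4 from where it was at the start of the episode above 0.002 m and distance of each of knob1, knob3 from where it was at the start of the episode below 0.001 m))), for 0.1 s.
3. so has a third knob ((distance of each of knob2, knob3, knob4 from where it was at the start of the episode above 0.002 m or distance of each of knob1, knob3, knob4 from where it was at the start of the episode above 0.002 m or distance of each of knob1, knob2, knob4 from where it was at the start of the episode above 0.002 m or distance of each of knob1, knob2, knob3 from where it was at the start of the episode above 0.002 m)), for 0.1 s.
4. all four knobs have had their first part turn (distance of each of knob1, knob2, knob3, knob4 from where it was at the start of the episode above 0.002 m), for 0.1 s.
5. second round: one knob is snug (clamps the cover with more than 10 N) (contact force between any of knob1, knob2, knob3, knob4 and cover above 10 N), for 0.2 s.
6. two knobs diagonally opposite are snug ((contact force between each of knob1, knob3 and cover above 10 N or contact force between each of knob2, knob4 and cover above 10 N)), for 0.2 s.
7. three knobs are snug ((contact force between each of knob2, knob3, knob4 and cover above 10 N or contact force between each of knob1, knob3, knob4 and cover above 10 N or contact force between each of knob1, knob2, knob4 and cover above 10 N or contact force between each of knob1, knob2, knob3 and cover above 10 N)), for 0.2 s.
8. all four knobs are snug (contact force between each of knob1, knob2, knob3, knob4 and cover above 10 N), for 0.2 s.
At the end, for the whole second after the job is handed in: every knob clamps the cover with more than 8 N (only possible on the gasket), the cover lies level with the box within 0.010 rad (0.6 degrees) and is at rest (contact force between each of knob1, knob2, knob3, knob4 and cover above 8 N and angle between the z axis of cover and the z axis of test_box, either way round below 0.01 rad and linear speed of cover below 0.01 m/s); the robot touches nothing.
It fails at once if a knob is turned more than 4.5 mm (1.5 rad) down while another has not had its first part turn (2 mm) ((distance of knob1 from where it was at the start of the episode above 0.0045 m and distance of any of knob2, knob3, knob4 from where it was at the start of the episode below 0.002 m) or (distance of knob2 from where it was at the start of the episode above 0.0045 m and distance of any of knob1, knob3, knob4 from where it was at the start of the episode below 0.002 m) or (distance of knob3 from where it was at the start of the episode above 0.0045 m and distance of any of knob1, knob2, knob4 from where it was at the start of the episode below 0.002 m) or (distance of knob4 from where it was at the start of the episode above 0.0045 m and distance of any of knob1, knob2, knob3 from where it was at the start of the episode below 0.002 m)).
It fails at once if the cover tips more than 0.05 rad (2.9 degrees) (angle between the z axis of cover and the z axis of test_box, either way round above 0.05 rad).
It fails at once if a knob is forced: it clamps the cover with more than 100 N (contact force between any of knob1, knob2, knob3, knob4 and cover above 100 N).
It fails at once if a bystander is moved more than 30 mm (distance of any of carrier, attenuator, stage_block, screwdriver, wrench, flux_jar, solvent_bottle from where it was at the start of the episode above 0.03 m).
It also fails if it takes over 72 s, if anything falls off the work surface, if the arm or the gripper's body presses on something with over 40 N, if the wrist force passes 120 N, or if a joint passes its speed limit or range.

## Robot

A 6-joint arm with a two-finger parallel gripper is mounted at the origin on the work surface. World frame = base frame: x ahead of the robot, y to its left, z up, the work surface at z = 0. Lengths are in m, angles in rad, forces in N, time in s.
With the tool pointing down it reaches from about 0.375 to 0.9 m from the base axis. Payload 3.1 kg.
Tool frame: the origin (TCP) lies at the very end of the fingers, on their centre line; the grasp point (between the pads) lies 19 mm behind it (robot.grip_depth is the distance from the TCP to the grasp point, in m); z points along the fingers, y is the direction in which the jaws open and shut (so a half turn about z gives the same grasp; the last joint's range is limited). The gripper opens to 87 mm and grips with 3 to 60 N. Pads are 19 mm wide; open, the fingers measure 117 mm over their backs; the gripper's body (75 mm by 190 mm) begins 51 mm behind the grasp point.
Start: joints at [0.95, 0.527, 1.433, -0, 1.181, -0.178], TCP at [0.268, 0.565, 0.223] pointing down, gripper open.
Joint ranges: [-3.08, 3.08], [-0.75, 2.2], [0.22, 2.44], [-1.43, 4.57], [0, 2.65], [-2.85, 2.85]. Speed limits (rad/s): [2.79, 2.79, 3.14, 3.14, 3.14, 3.14].

## Interface

Orientations are given as a unit quaternion [x, y, z, w].
In Python, from rig import robot gives the robot as it stands.
- The arm moves only by the tool drive_tool, never from a script. Its argument "series" is a list of rows, each a list of 7 numbers: the shift along the tool's x, y, z in m, then the turn, a rotation vector about the tool's x, y, z in degrees, then the opening, from 0 (shut) to 1 (fully open). A call has 1 to 5 rows; each row shifts and turns the commanded pose from where the row before left it, along the tool's axes as they then stand; what a row does not reach is not made up. A row lasts 1/8 s, in which the tool goes at most 62.5 mm and 10.7 degrees, less where a joint would pass 70% of its speed; a pose out of reach is approached as far as the arm can. A call is refused whole if a number of a shift passes 0.0625 or a number of a turn 10.7, either way. A call with a gripper value outside its range is refused whole. The fingers move at their own pace and stop on an object; "squeeze" is the grip in N (left out, the last holds). Time passes only in rows, so rows that do not move let the fingers close. It gives the time, the measured TCP pose, the force and the opening at its end, in the units of the state.
- robot.get_obs(): the state, without advancing time (a new reading comes with each control period).
- robot.camera(name): name is "scene" or "top" or "wrist"; returns (picture, depth): 384x512x3 uint8, blue, green, red; 384x512 float32, m along the optical axis (not along the pixel's ray), 0 where there is no reading.
- robot.camera_model(name): a dict with "fx", "fy", "cx", "cy" (pixels), "R" (3x3) and "t" (3): a world point X has camera coordinates R X + t. Camera axes: x right, y down, z forward; pixel columns grow to the right and rows downward; lengths in m; the calibration is good to about 2 mm. The wrist camera is an equidistant fisheye: a pixel r from the principal point sees the ray r / f radians off the axis. A picture is of the moment at which its call begins: read the wrist's pose just before it. camera_model takes no time and is no camera call; for the wrist camera it gives the pose at the moment of the call.
- robot.hand_in(): hands the job in, once; it reports no verdict.
The state is a dict: "time": time; "q": joint angles; "joint_velocities": joint speeds; "joint_torque": joint torques, N m; "position": TCP position; "tool_rot": TCP orientation; "ft_force": force on the tool from outside, world axes, zero at the start; "moment": the same for the moment, N m; "grip_width": finger opening in m.
Only numpy, scipy, OpenCV 4.12 (cv2) and the standard library are available. Lean on these libraries where they do the work, as an engineer would, in place of code of your own. Each camera call takes 0.05 s, during which the arm holds its last target. There are 200 camera calls.

## Working session

There is one attempt and no reset: what is moved stays moved. The work goes in short steps, Python scripts to look and compute and a tool call to move; the robot and the scene stay as the last step left them, time stands still between calls to the robot, and variables do not carry over. Pictures are saved under pics/ and viewed, about 8 in all and at most 12, crops included, and the job is handed in when it is done.

Besides the shell and the picture viewer there is one more tool, called after "Emit:" as a command line: name --pt "numbers of a row" for each row, then --argument value for the rest. drive_tool: Moves the arm, as the interface text tells. Its arguments: {"type":"object","properties":{"series":{"type":"array"},"squeeze":{"type":"number"}},"required":["series"]}

```bash
ls; mkdir -p pics
python3 - <<'E'
from rig import robot
import cv2
o=robot.get_obs();print(o)
for n in("top","scene"):
    p,d=robot.camera(n);cv2.imwrite(f"pics/{n}0.png",cv2.resize(p,(800,600),interpolation=cv2.INTER_CUBIC));print(n,robot.camera_model(n))
    import numpy as np;np.save(f"{n}0.npy",d);cv2.imwrite(f"{n}_raw.png",p)
E
```

```text
pics
{'time': 0.0, 'q': array([ 9.49501059e-01,  5.28483810e-01,  1.43390820e+00, -8.07313128e-06,
        1.18137793e+00, -1.78495177e-01]), 'joint_velocities': array([-1.15079629e-04, -1.14100497e-04,  6.81864949e-04,  9.11172986e-04,
       -1.03329693e-03, -6.78011190e-05]), 'joint_torque': array([ 6.97074320e-04, -4.40037274e+01, -1.76597339e+01,  6.34125411e-02,
        5.82309254e-02, -1.99384071e-04]), 'position': array([0.26733375, 0.56412954, 0.22155892]), 'tool_rot': array([ 2.19594080e-01,  9.75590721e-01, -1.00420153e-03, -4.20393170e-04]), 'ft_force': array([1.01584445, 0.28369821, 0.45786561]), 'moment': array([ 0.01413347, -0.00715304, -0.02896162]), 'grip_width': 0.08718276315513965}
top {'fx': 421.92881512382786, 'fy': 421.92881512382786, 'cx': 262.94889065470727, 'cy': 194.8913273291065, 'R': array([[-0.1186082 , -0.99294028, -0.00129938],
       [-0.96904956,  0.11603956, -0.21789395],
       [ 0.21650646, -0.02458484, -0.97597159]]), 't': array([0.05838526, 0.58432438, 1.08265437])}
scene {'fx': 403.9273946190519, 'fy': 403.9273946190519, 'cx': 251.94642087954065, 'cy': 200.0478498222279, 'R': array([[-0.46608517,  0.88459553, -0.01597989],
       [ 0.60365424,  0.30475159, -0.73670077],
       [-0.64681231, -0.35301163, -0.67603004]]), 't': array([ 0.26846918, -0.28126197,  1.84648258])}
```

View pics/top0.png

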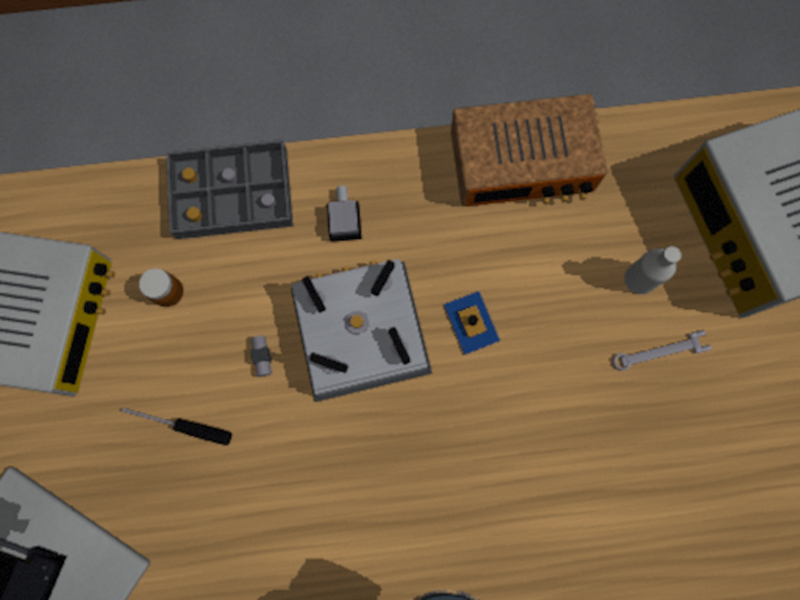

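View pics/scene0.png

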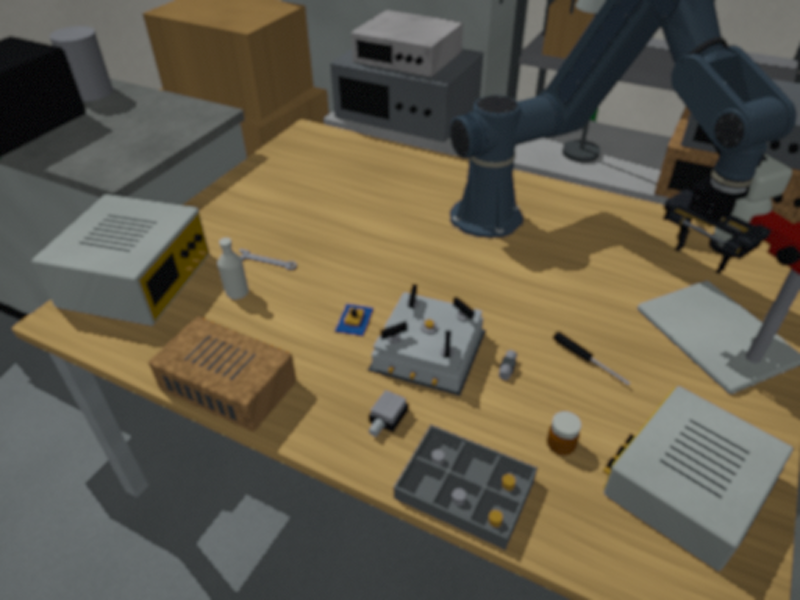

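The top view shows the box at about (360,330), with bars near (314,294), (382,278), (399,346) and (328,362). The ports are on its far side (+x away from the robot). The scene view confirms nothing tall stands near it. Next I'll segment the bars in both fixed views.

```bash
cat > h.py <<'E'
import numpy as np,cv2
from rig import robot
def ray(m,u,v):
    r=np.array([(u-m['cx'])/m['fx'],(v-m['cy'])/m['fy'],1.]);return m['R'].T@r, -m['R'].T@m['t']
def onz(m,u,v,z):
    d,c=ray(m,u,v);return c+d*(z-c[2])/d[2]
def tri(m1,p1,m2,p2):
    d1,c1=ray(m1,*p1);d2,c2=ray(m2,*p2)
    s=np.linalg.lstsq(np.c_[d1,-d2],c2-c1,rcond=None)[0]
    a,b=c1+d1*s[0],c2+d2*s[1];return (a+b)/2,np.linalg.norm(a-b)
E
python3 - <<'E'
from h import *
m=robot.camera_model("top");d=np.load("top0.npy");p=cv2.imread("top_raw.png")
v,u=np.mgrid[:384,:512]
r=np.stack([(u-m['cx'])/m['fx'],(v-m['cy'])/m['fy'],np.ones_like(d)],-1)*d[...,None]
W=(r-m['t'])@m['R']
g=p.max(2)
roi=(u>180)&(u<280)&(v>160)&(v<260)
for s in(0,):
    mask=(roi&(g<60)&(W[...,2]>.085)).astype(np.uint8)
    n,l,st,c=cv2.connectedComponentsWithStats(mask)
    for i in range(1,n):
        if st[i,4]<20:continue
        q=W[l==i];zz=np.percentile(q[:,2],[10,50,90]);t=q[q[:,2]>zz[1]-.004]
        e,V=np.linalg.eigh(np.cov(t[:,:2].T))
        print(c[i].round(1),st[i,4],t.mean(0).round(4),zz.round(4),np.degrees(np.arctan2(V[1,1],V[0,1])).round(1),(np.sqrt(e*12)).round(4))
q=W[roi&(g>110)&(W[...,2]>.06)&(W[...,2]<.08)]
print(q.mean(0),cv2.minAreaRect((q[:,:2]*1000).astype(np.float32)))
E
```

```text
[244.1 177.6] 136 [0.6281 0.0338 0.12  ] [0.0981 0.1096 0.1127] 174.1 [0.0356 0.1092]
[200.2 188.1] 123 [0.6137 0.15   0.1187] [0.1061 0.1092 0.1118] -155.2 [0.0138 0.1172]
[254.8 220.8] 128 [0.5121 0.0186 0.11  ] [0.1065 0.1099 0.1122] -162.3 [0.0134 0.0603]
[209.6 231.7] 136 [0.4987 0.1377 0.11  ] [0.1032 0.1094 0.1124] 64.8 [0.0126 0.0618]
[0.56029418 0.08485143 0.07139303] ((567.1087036132812, 85.4770278930664), (191.52090454101562, 189.17953491210938), 7.012855052947998)
```

Emit:
drive_tool --pt "-0.0476 -0.0305 -0.008 0 0 0 1" --pt "-0.0476 -0.0305 -0.008 0 0 0 1" --pt "-0.0476 -0.0305 -0.008 0 0 0 1" --pt "-0.0476 -0.0305 -0.008 0 0 0 1" --pt "-0.0476 -0.0305 -0.008 0 0 0 1" --squeeze 50

```text
time: 0.72
position: [0.418, 0.3233, 0.2625]
tool_rot: [0.219, 0.976, -0.0, -0.0]
ft_force: [0.8, -0.3, 0.3]
grip_width: 0.0871
```

Emit:
drive_tool --pt "-0.0476 -0.0305 -0.008 0 0 0 1" --pt "-0.0476 -0.0305 -0.008 0 0 0 1" --pt "-0.0476 -0.0305 -0.008 0 0 0 1" --pt "-0.0476 -0.0305 -0.008 0 0 0 1" --pt "-0.0476 -0.0305 -0.008 0 0 0 1"

```text
time: 1.35
position: [0.5676, 0.0835, 0.3024]
tool_rot: [0.22, 0.976, 0.0, -0.0]
ft_force: [0.6, 0.1, -0.2]
grip_width: 0.0869
```

Emit:
drive_tool --pt "0 0 0 0 0 0 0.5" --pt "0 0 0 0 0 0 0.5"

```text
time: 1.6
position: [0.5663, 0.0853, 0.3018]
tool_rot: [0.22, 0.976, 0.0, -0.001]
ft_force: [-0.9, -0.5, -0.8]
grip_width: 0.0744
```

Run:
```python
from h import *
m=robot.camera_model("wrist");o=robot.get_obs();p,d=robot.camera("wrist")
print(m,o['position'],o['q'],o['tool_rot'],o['ft_force'],o['moment'])
cv2.imwrite("w0_raw.png",p);np.save("w0.npy",d);cv2.imwrite("pics/w0.png",cv2.resize(p,(800,600),interpolation=cv2.INTER_CUBIC))
import pickle;pickle.dump(m,open("w0.pkl","wb"))
```

```text
{'fx': 297.3186396354542, 'fy': 297.3186396354542, 'cx': 260.6110459246028, 'cy': 189.75015902034448, 'R': array([[ 4.29061978e-01,  9.03275051e-01,  2.56224308e-05],
       [ 8.67864005e-01, -4.12249347e-01,  2.77240949e-01],
       [ 2.50435396e-01, -1.18931313e-01, -9.60800424e-01]]), 't': array([-0.31913976, -0.51111446,  0.33607074])} [0.56627647 0.0853194  0.30180873] [-4.58507814e-02  3.74713157e-01  1.46517707e+00  6.27338416e-04
  1.30402593e+00 -1.17324403e+00] [ 2.19970683e-01  9.75505744e-01  9.45697684e-05 -1.19674919e-03] [-0.8705045  -0.48836333 -0.79680766] [0.05642475 0.03408589 0.01012406]
```

View pics/w0.png

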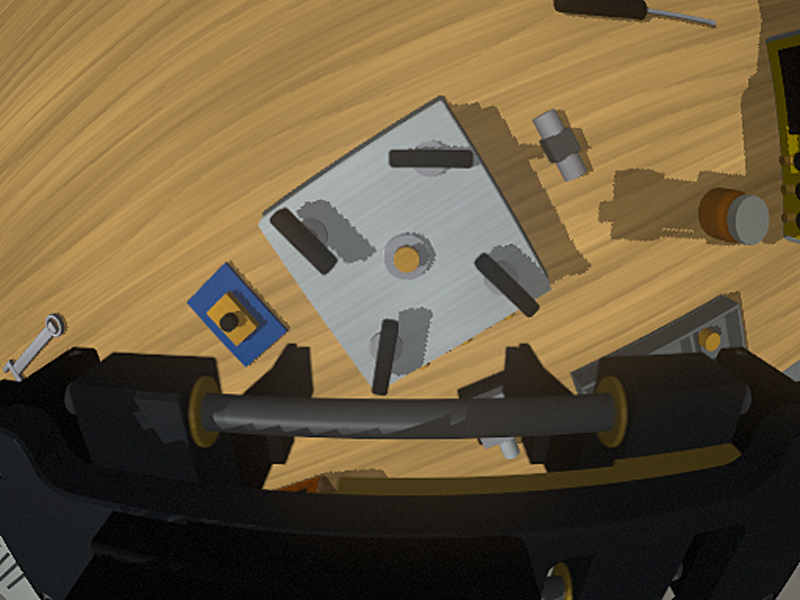

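The wrist view shows bars near (303,240), (430,158), (507,284) and (384,356), and the port at (407,258). All are clear of obstacles. I'll get the bar top faces from wrist depth and compare with the top view.

```bash
cat >> h.py <<'E'
def cloud(m,d,fish):
    v,u=np.mgrid[:384,:512].astype(float)
    x=(u-m['cx'])/m['fx'];y=(v-m['cy'])/m['fy']
    if fish:
        r=np.hypot(x,y)+1e-9;k=np.tan(np.minimum(r,1.45))/r;x=x*k;y=y*k
    return (np.stack([x,y,np.ones_like(x)],-1)*d[...,None]-m['t'])@m['R']
def bars(m,p,d,fish,zlo=.095,dark=75):
    W=cloud(m,d,fish);out=[]
    g=p.max(2);mask=((g<dark)&(W[...,2]>zlo)&(W[...,2]<.125)&(abs(W[...,0]-.567)<.12)&(abs(W[...,1]-.086)<.12)).astype(np.uint8)
    n,l,st,c=cv2.connectedComponentsWithStats(mask)
    for i in range(1,n):
        if st[i,4]<40:continue
        q=W[l==i];z=np.median(q[:,2]);z=np.median(q[q[:,2]>z-.003,2])
        t=q[abs(q[:,2]-z)<.004]
        (cx,cy),(w,h),a=cv2.minAreaRect((t[:,:2]*1000).astype(np.float32))
        b=cv2.boxPoints(((cx,cy),(w,h),a));e=max((b[1]-b[0],b[2]-b[1]),key=np.linalg.norm)
        out.append((cx/1000,cy/1000,z,np.degrees(np.arctan2(e[1],e[0]))%180,sorted((w,h)),len(t)))
    return out
E
python3 - <<'E'
from h import *;import pickle
np.set_printoptions(precision=4,suppress=True)
mt=robot.camera_model("top")
for m,n,f in((pickle.load(open("w0.pkl","rb")),"w0",1),(mt,"top0",0)):
    p=cv2.imread(n.replace("top0","top")+"_raw.png");d=np.load(n+".npy")
    for b in bars(m,p,d,f):
        yaw=np.radians(b[3]);q1=np.arctan2(b[1],b[0])-np.arcsin(.111/np.hypot(b[0],b[1]))
        print(n,np.array(b[:4]),np.array(b[4]),b[5],'q6',(q1+np.pi/2-yaw+np.pi/2)%np.pi-np.pi/2)
    W=cloud(m,d,f);g=p.max(2)
    s=(g>90)&(W[...,2]>.067)&(W[...,2]<.077)&(abs(W[...,0]-.567)<.13)&(abs(W[...,1]-.086)<.13)
    print('cover',np.median(W[s],0),cv2.minAreaRect((W[s][:,:2]*1000).astype(np.float32)))
E
```

```text
w0 [ 0.4986  0.136   0.111  65.2006] [13.4164 62.7691] 585 q6 0.482733899342346
w0 [ 0.5125  0.0177  0.1111 18.2523] [13.6266 62.6464] 544 q6 1.0684811714836115
w0 [ 0.6164  0.1508  0.1104 22.2086] [13.8451 62.6259] 491 q6 1.24729312351152
w0 [  0.6309   0.0319   0.111  145.1645] [13.7085 63.5092] 446 q6 -1.088977599685283
cover [0.5607 0.0882 0.0722] ((565.1192626953125, 83.36418151855469), (191.23434448242188, 191.3054962158203), 6.890289783477783)
top0 [  0.6319   0.034    0.1099 144.9988] [14.0603 61.0232] 114 q6 -1.0824025956839785
top0 [ 0.617   0.1517  0.1094 22.3296] [13.5876 61.4735] 117 q6 1.246629275833686
top0 [ 0.5129  0.0187  0.1102 19.1623] [13.697  61.2698] 118 q6 1.0547973898423706
top0 [ 0.4993  0.1378  0.1097 65.0502] [12.9146 62.5202] 120 q6 0.4887939570983022
cover [0.5613 0.0907 0.0714] ((566.7423706054688, 85.85359954833984), (190.8434295654297, 189.83566284179688), 6.926717281341553)
```

```bash
cat >> h.py <<'E'
from scipy.spatial.transform import Rotation as Ro
K={1:(.6167,.1513,22.2),2:(.6314,.0330,145.1),3:(.5127,.0182,18.5),4:(.4990,.1370,65.1)}
def plan(x,y,z,yaw):
    "turn about tool z (deg), then shift in tool axes after the turn"
    o=robot.get_obs();R=Ro.from_quat(o['tool_rot']).as_matrix();y0=np.degrees(np.arctan2(R[1,0],R[0,0]))
    t=-((yaw-y0+180)%360-180)
    c,s=np.cos(np.radians(yaw)),np.sin(np.radians(yaw))
    R2=np.array([[c,s,0],[s,-c,0],[0,0,-1]]);sh=R2.T@(np.array([x,y,z])-o['position'])
    tilt=np.degrees(Ro.from_matrix(R2).inv()*Ro.from_quat(o['tool_rot'])).as_rotvec() if 0 else 0
    print('turn %.1f shift %s yaw0 %.1f q6 %.2f -> %.2f'%(t,sh.round(4),y0,o['q'][5],o['q'][5]+np.radians(t)))
def st():
    o=robot.get_obs();R=Ro.from_quat(o['tool_rot']).as_matrix();F=o['ft_force']
    print('t %.2f'%o['time'],o['position'].round(4),'yaw %.2f'%np.degrees(np.arctan2(R[1,0],R[0,0])),'q6 %.2f'%o['q'][5],'F',F.round(2),'Ft',(R.T@F).round(2),'M',o['moment'].round(3),'w %.4f'%o['grip_width'],'zaxis',R[:,2].round(4))
E
python3 -c "
from h import *
x,y,a=K[1];plan(x,y,.13,a+180);st()"
```

```text
turn -47.5 shift [-0.0716  0.0413  0.1719] yaw0 154.7 q6 -1.17 -> -2.00
t 1.65 [0.566  0.086  0.3019] yaw 154.66 q6 -1.17 F [ 0.13  0.19 -0.02] Ft [-0.04  0.23  0.02] M [-0.007  0.021  0.02 ] w 0.0706 zaxis [-2.2e-03  7.0e-04 -1.0e+00]
```

Emit:
drive_tool --pt "0 0 0 0 0 -9.5 0.5" --pt "0 0 0 0 0 -9.5 0.5" --pt "0 0 0 0 0 -9.5 0.5" --pt "0 0 0 0 0 -9.5 0.5" --pt "0 0 0 0 0 -9.5 0.5"

```text
time: 2.28
position: [0.5658, 0.0871, 0.3023]
tool_rot: [-0.196, 0.981, 0.0, -0.001]
ft_force: [0.1, -0.1, -0.3]
grip_width: 0.0438
```

Emit:
drive_tool --pt "-0.0179 0.0103 0.043 0 0 0 0.5" --pt "-0.0179 0.0103 0.043 0 0 0 0.5" --pt "-0.0179 0.0103 0.043 0 0 0 0.5" --pt "-0.0179 0.0103 0.043 0 0 0 0.5" --pt "0 0 0 0 0 0 0.5"

```text
time: 2.9
position: [0.6143, 0.1527, 0.1265]
tool_rot: [-0.194, 0.981, 0.001, -0.005]
ft_force: [-0.0, 0.0, -0.4]
grip_width: 0.0436
```

```bash
python3 -c "
from h import *
x,y,a=K[1];plan(x,y,.089,a+180);st()
p,d=robot.camera('wrist');cv2.imwrite('pics/w1.png',cv2.resize(p,(800,600)))"
```

```text
turn 0.2 shift [-0.0017 -0.0023  0.0375] yaw0 -157.6 q6 -1.89 -> -1.89
t 2.90 [0.6143 0.1527 0.1265] yaw -157.65 q6 -1.89 F [-0.01  0.   -0.36] Ft [0.01 0.01 0.36] M [0.049 0.018 0.043] w 0.0436 zaxis [-9.3e-03 -4.0e-04 -1.0e+00]
```

View pics/w1.png

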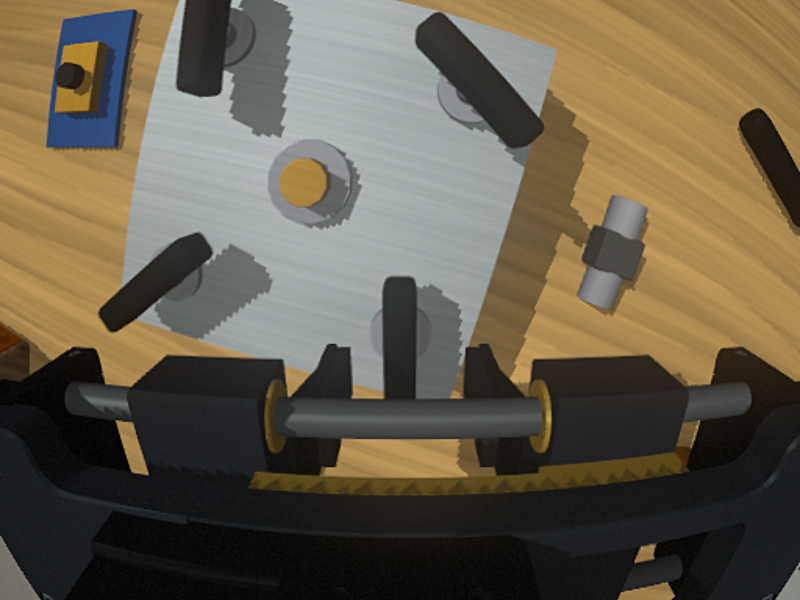

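The wrist view shows the bar at column 400, between the jaws at 350 and 464 and parallel to them. I'll descend with the small correction.

Emit:
drive_tool --pt "-0.0017 -0.0023 0 0 0 0 0.5" --pt "0 0 0.0185 0 0 0 0.5" --pt "0 0 0.019 0 0 0 0.5" --pt "0 0 0 0 0 0 0.5"

```text
time: 3.45
position: [0.6184, 0.1484, 0.0908]
tool_rot: [-0.192, 0.981, 0.0, -0.002]
ft_force: [-0.4, 0.2, -0.4]
grip_width: 0.0433
```

```bash
python3 -c "
from h import *
x,y,a=K[1];plan(x,y,.089,a+180);st()"
```

```text
turn -0.1 shift [0.0005 0.0034 0.0018] yaw0 -157.9 q6 -1.90 -> -1.90
t 3.45 [0.6184 0.1484 0.0908] yaw -157.90 q6 -1.90 F [-0.39  0.22 -0.39] Ft [0.28 0.35 0.39] M [ 0.059 -0.011  0.019] w 0.0433 zaxis [-5.e-03 -3.e-04 -1.e+00]
```

Emit:
drive_tool --pt "0 0 0 0 0 0 0.5" --pt "0 0 0 0 0 0 0.5"

```text
time: 3.7
position: [0.6209, 0.1488, 0.0935]
tool_rot: [-0.192, 0.981, -0.0, 0.001]
ft_force: [-0.8, -0.3, 0.4]
grip_width: 0.0435
```

```bash
python3 -c "
from h import *
x,y,a=K[1];plan(x,y,.089,a+180);st()"
```

```text
turn -0.1 shift [0.0029 0.0039 0.0045] yaw0 -157.9 q6 -1.90 -> -1.90
t 3.70 [0.6209 0.1488 0.0935] yaw -157.88 q6 -1.90 F [-0.77 -0.35  0.43] Ft [ 0.84 -0.03 -0.43] M [ 0.024  0.062 -0.031] w 0.0435 zaxis [ 1.e-03  1.e-04 -1.e+00]
```

Emit:
drive_tool --pt "0.003 0.0038 0.0045 0 0 0 0.5" --pt "0 0 0 0 0 0 0.5" --pt "0 0 0 0 0 0 0.5" --pt "0 0 0 0 0 0 0.5"

```text
time: 4.2
position: [0.6164, 0.1512, 0.0887]
tool_rot: [-0.192, 0.981, -0.0, 0.0]
ft_force: [-0.1, 0.3, 0.1]
grip_width: 0.0435
```

```bash
python3 -c "
from h import *
x,y,a=K[1];plan(x,y,.089,a+180);st()"
```

```text
turn -0.1 shift [-0.0003 -0.0001 -0.0003] yaw0 -157.9 q6 -1.89 -> -1.89
t 4.20 [0.6164 0.1512 0.0887] yaw -157.87 q6 -1.89 F [-0.05  0.28  0.11] Ft [-0.06  0.28 -0.11] M [ 0.055 -0.008 -0.008] w 0.0435 zaxis [ 4.e-04 -0.e+00 -1.e+00]
```

Emit:
drive_tool --pt "0 0 0 0 0 0 0" --pt "0 0 0 0 0 0 0" --pt "0 0 0 0 0 0 0" --pt "0 0 0 0 0 0 0" --pt "0 0 0 0 0 0 0"

```text
time: 4.82
position: [0.6165, 0.1504, 0.0886]
tool_rot: [-0.192, 0.981, -0.001, 0.0]
ft_force: [1.6, -2.6, -0.4]
grip_width: 0.0134
```

```bash
python3 -c "
from h import *
st()"
```

```text
t 4.83 [0.6165 0.1504 0.0886] yaw -157.85 q6 -1.89 F [ 1.57 -2.61 -0.36] Ft [-0.47 -3.01  0.36] M [-0.52  -0.091 -0.015] w 0.0134 zaxis [ 5.0e-04 -1.2e-03 -1.0e+00]
```

Emit:
drive_tool --pt "0 -0.0006 0.0005 0 0 9.5 0" --pt "0 0 0.0005 0 0 9.5 0" --pt "0 0 0.0005 0 0 9.5 0"

```text
time: 5.2
position: [0.6165, 0.1513, 0.0871]
tool_rot: [0.058, 0.998, 0.001, 0.0]
ft_force: [-0.1, 0.6, 0.2]
grip_width: 0.0137
```

```bash
python3 -c "
from h import *
st()"
```

```text
t 5.20 [0.6165 0.1513 0.0871] yaw 173.33 q6 -1.39 F [-0.06  0.63  0.24] Ft [ 0.14  0.62 -0.24] M [ 0.194 -0.025  0.171] w 0.0137 zaxis [ 2.e-04  1.e-03 -1.e+00]
```

Emit:
drive_tool --pt "0 0 0.0005 0 0 9.5 0" --pt "0 0 0.0005 0 0 9.5 0" --pt "0 0 0.0005 0 0 9.5 0" --pt "0 0 0 0 0 0 0"

```text
time: 5.7
position: [0.6169, 0.152, 0.0857]
tool_rot: [0.299, 0.954, 0.001, 0.0]
ft_force: [0.7, 3.7, -1.1]
grip_width: 0.0136
```

```bash
python3 -c "
from h import *
st()"
```

```text
t 5.70 [0.6169 0.152  0.0857] yaw 145.17 q6 -0.90 F [ 0.65  3.73 -1.13] Ft [1.6  3.43 1.14] M [ 0.707 -0.16  -0.192] w 0.0136 zaxis [ 0.0012  0.0025 -1.    ]
```

Emit:
drive_tool --pt "0 0 0 0 0 0 0.4" --pt "0 0 0 0 0 0 0.4" --pt "0 0 0 0 0 0 0.4" --pt "0 0 -0.03 0 0 0 0.5" --pt "0 0 -0.03 0 0 0 0.5"

```text
time: 6.32
position: [0.6159, 0.1503, 0.1457]
tool_rot: [0.3, 0.954, -0.0, -0.001]
ft_force: [-0.6, 1.0, 0.2]
grip_width: 0.0416
```

```bash
python3 -c "
from h import *
st();x,y,a=K[3];plan(x-.0002,y,.145,a+180)"
```

```text
t 6.33 [0.6159 0.1503 0.1457] yaw 145.14 q6 -0.90 F [-0.56  0.98  0.22] Ft [ 1.02  0.48 -0.21] M [-0.009 -0.014  0.013] w 0.0416 zaxis [-1.8e-03 -4.0e-04 -1.0e+00]
turn -53.4 shift [ 0.14   -0.0924  0.0007] yaw0 145.1 q6 -0.90 -> -1.83
```

Emit:
drive_tool --pt "0 0 0 0 0 -10.68 0.5" --pt "0 0 0 0 0 -10.68 0.5" --pt "0 0 0 0 0 -10.68 0.5" --pt "0 0 0 0 0 -10.68 0.5" --pt "0 0 0 0 0 -10.68 0.5"

```text
time: 6.95
position: [0.6162, 0.1503, 0.1455]
tool_rot: [-0.164, 0.986, -0.0, -0.0]
ft_force: [-0.3, -0.4, -0.2]
grip_width: 0.0435
```

Emit:
drive_tool --pt "0.0467 -0.0308 0 0 0 0 0.5" --pt "0.0467 -0.0308 0 0 0 0 0.5" --pt "0.0467 -0.0308 0 0 0 0 0.5" --pt "0 0 0 0 0 0 0.5" --pt "0 0 0 0 0 0 0.5"

```text
time: 7.58
position: [0.5137, 0.0182, 0.1459]
tool_rot: [-0.161, 0.987, -0.0, 0.001]
ft_force: [0.2, 0.5, -0.0]
grip_width: 0.0435
```

Emit:
drive_tool --pt "0 0 0 0 0 0 0.5"

```text
time: 7.7
position: [0.5141, 0.0191, 0.1457]
tool_rot: [-0.162, 0.987, -0.0, 0.001]
ft_force: [-0.0, 0.4, 0.3]
grip_width: 0.0436
```

```bash
python3 -c "
from h import *
st();x,y,a=K[3];plan(x-.0002,y,.089,a+180)"
```

```text
t 7.70 [0.5141 0.0191 0.1457] yaw -161.40 q6 -2.08 F [-0.04  0.42  0.3 ] Ft [-0.1   0.41 -0.3 ] M [ 0.1    0.002 -0.028] w 0.0436 zaxis [ 1.4e-03 -1.0e-04 -1.0e+00]
turn 0.1 shift [ 0.0018 -0.0004  0.0567] yaw0 -161.4 q6 -2.08 -> -2.07
```

Emit:
drive_tool --pt "0.0018 -0.0004 0.0287 0 0 0 0.5" --pt "0 0 0.028 0 0 0 0.5" --pt "0 0 0 0 0 0 0.5" --pt "0 0 0 0 0 0 0.5" --pt "0 0 0 0 0 0 0.4"

```text
time: 8.32
position: [0.5124, 0.0177, 0.0899]
tool_rot: [-0.161, 0.987, -0.0, 0.001]
ft_force: [1.0, 0.3, -0.1]
grip_width: 0.0389
```

```bash
python3 -c "
from h import *
st();x,y,a=K[3];plan(x-.0002,y,.089,a+180)"
```

```text
t 8.32 [0.5124 0.0177 0.0899] yaw -161.44 q6 -2.08 F [ 1.03  0.27 -0.1 ] Ft [-1.06 -0.07  0.1 ] M [ 0.051  0.031 -0.004] w 0.0389 zaxis [ 2.4e-03 -4.0e-04 -1.0e+00]
turn 0.1 shift [-0.0002  0.0005  0.0009] yaw0 -161.4 q6 -2.08 -> -2.08
```

Emit:
drive_tool --pt "0 0 0 0 0 0 0" --pt "0 0 0 0 0 0 0" --pt "0 0 0 0 0 0 0" --pt "0 0 0 0 0 0 0"

```text
time: 8.82
position: [0.5118, 0.017, 0.0892]
tool_rot: [-0.161, 0.987, -0.0, 0.0]
ft_force: [-0.2, -3.4, 2.8]
grip_width: 0.0136
```

```bash
python3 -c "
from h import *
st()"
```

```text
t 8.82 [0.5118 0.017  0.0892] yaw -161.48 q6 -2.08 F [-0.19 -3.43  2.79] Ft [ 1.26 -3.19 -2.79] M [-0.512  0.076 -0.135] w 0.0136 zaxis [ 8.e-04 -9.e-04 -1.e+00]
```

Emit:
drive_tool --pt "0 -0.0006 0.0005 0 0 9.5 0" --pt "0 0 0.0005 0 0 9.5 0" --pt "0 0 0.0005 0 0 9.5 0"

```text
time: 9.2
position: [0.5117, 0.0178, 0.0877]
tool_rot: [0.09, 0.996, 0.001, 0.0]
ft_force: [-0.0, 3.2, 3.2]
grip_width: 0.0134
```

Emit:
drive_tool --pt "0 0 0.0005 0 0 9.5 0" --pt "0 0 0.0005 0 0 9.5 0" --pt "0 0 0.0005 0 0 9.5 0" --pt "0 0 0 0 0 0 0"

```text
time: 9.7
position: [0.5121, 0.0186, 0.0862]
tool_rot: [0.331, 0.944, 0.002, 0.0]
ft_force: [1.2, 5.8, 2.9]
grip_width: 0.0141
```

```bash
python3 -c "
from h import *
st()"
```

```text
t 9.70 [0.5121 0.0186 0.0862] yaw 141.37 q6 -1.08 F [1.16 5.76 2.88] Ft [ 2.69  5.23 -2.86] M [ 0.866 -0.196 -0.137] w 0.0141 zaxis [ 0.0016  0.0026 -1.    ]
```

Emit:
drive_tool --pt "0 0 0 0 0 0 0.4" --pt "0 0 0 0 0 0 0.4" --pt "0 0 0 0 0 0 0.4" --pt "0 0 -0.03 0 0 0 0.5" --pt "0 0 -0.03 0 0 0 0.5"

```text
time: 10.32
position: [0.511, 0.0168, 0.146]
tool_rot: [0.33, 0.944, -0.0, -0.001]
ft_force: [0.3, 0.1, -0.5]
grip_width: 0.0417
```

```bash
python3 -c "
from h import *
st();x,y,a=K[2];plan(x-.0005,y,.145,a)"
```

```text
t 10.32 [0.511  0.0168 0.146 ] yaw 141.52 q6 -1.08 F [ 0.31  0.13 -0.47] Ft [-0.16  0.29  0.47] M [-0.045  0.02  -0.025] w 0.0417 zaxis [-1.8e-03  2.0e-04 -1.0e+00]
turn -3.6 shift [-0.0891  0.0818  0.001 ] yaw0 141.5 q6 -1.08 -> -1.15
```

Emit:
drive_tool --pt "0 0 0 0 0 -3.6 0.5" --pt "-0.0297 0.0273 0 0 0 0 0.5" --pt "-0.0297 0.0273 0 0 0 0 0.5" --pt "-0.0297 0.0273 0 0 0 0 0.5" --pt "0 0 0 0 0 0 0.5"

```text
time: 10.95
position: [0.6344, 0.0331, 0.1457]
tool_rot: [0.299, 0.954, 0.0, 0.002]
ft_force: [0.3, -1.4, -0.4]
grip_width: 0.0433
```

Emit:
drive_tool --pt "0 0 0 0 0 0 0.5" --pt "0 0 0 0 0 0 0.5"

```text
time: 11.2
position: [0.6299, 0.0332, 0.1455]
tool_rot: [0.3, 0.954, -0.0, -0.001]
ft_force: [0.2, -0.4, -0.1]
grip_width: 0.0434
```

```bash
python3 -c "
from h import *
st();x,y,a=K[2];plan(x-.0005,y,.089,a)"
```

```text
t 11.20 [0.6299 0.0332 0.1455] yaw 145.11 q6 -1.09 F [ 0.24 -0.36 -0.11] Ft [-0.4  -0.16  0.11] M [-0.07   0.015 -0.016] w 0.0434 zaxis [-2.1e-03  2.0e-04 -1.0e+00]
turn 0.0 shift [-0.0009  0.0004  0.0565] yaw0 145.1 q6 -1.09 -> -1.09
```

Emit:
drive_tool --pt "0 0 0.0283 0 0 0 0.5" --pt "0 0 0.0283 0 0 0 0.5" --pt "0 0 0 0 0 0 0.5" --pt "0 0 0 0 0 0 0.5" --pt "0 0 0 0 0 0 0.4"

```text
time: 11.82
position: [0.6324, 0.0331, 0.0908]
tool_rot: [0.3, 0.954, 0.0, 0.001]
ft_force: [-0.2, 0.0, 0.4]
grip_width: 0.0389
```

```bash
python3 -c "
from h import *
st();x,y,a=K[2];plan(x-.0005,y,.089,a)"
```

```text
t 11.82 [0.6324 0.0331 0.0908] yaw 145.13 q6 -1.09 F [-0.16  0.01  0.4 ] Ft [ 0.13 -0.08 -0.4 ] M [-0.05  -0.012  0.039] w 0.0389 zaxis [ 2.6e-03 -3.0e-04 -1.0e+00]
turn 0.0 shift [ 0.0011 -0.0009  0.0018] yaw0 145.1 q6 -1.09 -> -1.09
```

Emit:
drive_tool --pt "0 0 0 0 0 0 0" --pt "0 0 0 0 0 0 0" --pt "0 0 0 0 0 0 0" --pt "0 0 0 0 0 0 0"

```text
time: 12.32
position: [0.6314, 0.033, 0.0895]
tool_rot: [0.3, 0.954, -0.0, -0.0]
ft_force: [-1.5, -1.4, 2.4]
grip_width: 0.0136
```

```bash
python3 -c "
from h import *
st()"
```

```text
t 12.32 [0.6314 0.033  0.0895] yaw 145.13 q6 -1.09 F [-1.5  -1.41  2.36] Ft [ 0.43 -2.02 -2.35] M [-0.195  0.157 -0.035] w 0.0136 zaxis [-2.e-04 -4.e-04 -1.e+00]
```

Emit:
drive_tool --pt "0 -0.0003 0.0005 0 0 9.5 0" --pt "0 0 0.0005 0 0 9.5 0" --pt "0 0 0.0005 0 0 9.5 0"

```text
time: 12.7
position: [0.6321, 0.0335, 0.0881]
tool_rot: [0.527, 0.85, 0.001, 0.001]
ft_force: [1.3, 1.7, 1.3]
grip_width: 0.0134
```

Emit:
drive_tool --pt "0 0 0.0005 0 0 9.5 0" --pt "0 0 0.0005 0 0 9.5 0" --pt "0 0 0.0005 0 0 9.5 0" --pt "0 0 0 0 0 0 0"

```text
time: 13.2
position: [0.6328, 0.0336, 0.0865]
tool_rot: [0.718, 0.696, 0.002, 0.001]
ft_force: [3.5, 2.7, -0.5]
grip_width: 0.0137
```

```bash
python3 -c "
from h import *
st()"
```

```text
t 13.20 [0.6328 0.0336 0.0865] yaw 88.19 q6 -0.09 F [ 3.46  2.71 -0.53] Ft [2.81 3.37 0.54] M [ 0.292 -0.502 -0.183] w 0.0137 zaxis [ 0.0034  0.001  -1.    ]
```

Emit:
drive_tool --pt "0 0 0 0 0 0 0.4" --pt "0 0 0 0 0 0 0.4" --pt "0 0 0 0 0 0 0.4" --pt "0 0 -0.03 0 0 0 0.5" --pt "0 0 -0.03 0 0 0 0.5"

```text
time: 13.82
position: [0.6305, 0.0329, 0.1462]
tool_rot: [0.718, 0.696, -0.001, -0.001]
ft_force: [0.2, -0.2, 0.1]
grip_width: 0.042
```

```bash
python3 -c "
from h import *
st();x,y,a=K[4];plan(x-.0005,y-.0005,.145,a)"
```

```text
t 13.82 [0.6305 0.0329 0.1462] yaw 88.16 q6 -0.09 F [ 0.24 -0.16  0.08] Ft [-0.15  0.24 -0.08] M [-0.022  0.054  0.002] w 0.0420 zaxis [-0.0023  0.     -1.    ]
turn 23.1 shift [ 0.0384 -0.1634  0.0012] yaw0 88.2 q6 -0.09 -> 0.31
```

Emit:
drive_tool --pt "0 0 0 0 0 7.7 0.5" --pt "0 0 0 0 0 7.7 0.5" --pt "0 0 0 0 0 7.7 0.5" --pt "0.0128 -0.0545 0 0 0 0 0.5" --pt "0.0128 -0.0545 0 0 0 0 0.5"

```text
time: 14.45
position: [0.5422, 0.1024, 0.146]
tool_rot: [0.844, 0.537, -0.0, -0.0]
ft_force: [0.2, 0.3, -0.2]
grip_width: 0.0439
```

Emit:
drive_tool --pt "0.0128 -0.0545 0 0 0 0 0.5" --pt "0 0 0 0 0 0 0.5" --pt "0 0 0 0 0 0 0.5" --pt "0 0 0 0 0 0 0.5"

```text
time: 14.95
position: [0.5009, 0.1362, 0.1464]
tool_rot: [0.844, 0.537, 0.001, 0.001]
ft_force: [-0.1, -0.1, 0.2]
grip_width: 0.0432
```

```bash
python3 -c "
from h import *
st();x,y,a=K[4];plan(x-.0005,y-.0005,.089,a)"
```

```text
t 14.95 [0.5009 0.1362 0.1464] yaw 64.97 q6 0.49 F [-0.1  -0.1   0.18] Ft [-0.13 -0.05 -0.18] M [-0.099  0.12  -0.004] w 0.0432 zaxis [ 1.7e-03 -1.0e-04 -1.0e+00]
turn -0.1 shift [-0.0007 -0.0023  0.0574] yaw0 65.0 q6 0.49 -> 0.48
```

Emit:
drive_tool --pt "0 -0.0014 0.0287 0 0 0 0.5" --pt "0 0 0.0287 0 0 0 0.5" --pt "0 0 0 0 0 0 0.5" --pt "0 0 0 0 0 0 0.5" --pt "0 0 0 0 0 0 0.4"

```text
time: 15.58
position: [0.4992, 0.1373, 0.0899]
tool_rot: [0.843, 0.537, 0.001, 0.001]
ft_force: [-0.4, 0.5, 0.5]
grip_width: 0.0394
```

```bash
python3 -c "
from h import *
st();x,y,a=K[4];plan(x-.0005,y-.0005,.089,a)"
```

```text
t 15.57 [0.4992 0.1373 0.0899] yaw 65.01 q6 0.49 F [-0.43  0.53  0.53] Ft [ 0.3  -0.62 -0.53] M [-0.085  0.084  0.   ] w 0.0394 zaxis [ 2.5e-03  1.0e-04 -1.0e+00]
turn -0.1 shift [-0.001  -0.0003  0.0009] yaw0 65.0 q6 0.49 -> 0.49
```

Emit:
drive_tool --pt "0 0 0 0 0 0 0" --pt "0 0 0 0 0 0 0" --pt "0 0 0 0 0 0 0" --pt "0 0 0 0 0 0 0"

```text
time: 16.08
position: [0.4994, 0.1371, 0.0892]
tool_rot: [0.843, 0.537, 0.001, 0.001]
ft_force: [1.7, -4.1, 1.6]
grip_width: 0.0139
```

```bash
python3 -c "
from h import *
st()"
```

```text
t 16.07 [0.4994 0.1371 0.0892] yaw 65.02 q6 0.49 F [ 1.73 -4.07  1.59] Ft [-2.95  3.29 -1.58] M [-0.558 -0.335 -0.124] w 0.0139 zaxis [ 2.8e-03 -5.0e-04 -1.0e+00]
```

Emit:
drive_tool --pt "0 0.0005 0.0005 0 0 9.5 0" --pt "0 0 0.0005 0 0 9.5 0" --pt "0 0 0.0005 0 0 9.5 0"

```text
time: 16.45
position: [0.4996, 0.1369, 0.0878]
tool_rot: [0.95, 0.311, 0.001, 0.001]
ft_force: [1.6, -1.9, 0.8]
grip_width: 0.0135
```

Emit:
drive_tool --pt "0 0 0.0005 0 0 9.5 0" --pt "0 0 0.0005 0 0 9.5 0" --pt "0 0 0.0005 0 0 9.5 0" --pt "0 0 0 0 0 0 0"

```text
time: 16.95
position: [0.4997, 0.1367, 0.0862]
tool_rot: [0.997, 0.071, 0.001, 0.0]
ft_force: [1.6, -4.4, 1.7]
grip_width: 0.0136
```

```bash
python3 -c "
from h import *
st()"
```

```text
t 16.95 [0.4997 0.1367 0.0862] yaw 8.14 q6 1.48 F [ 1.56 -4.39  1.73] Ft [ 0.93  4.57 -1.72] M [-0.748 -0.292 -0.123] w 0.0136 zaxis [ 2.3e-03 -7.0e-04 -1.0e+00]
```

Emit:
drive_tool --pt "0 0 0 0 0 0 0.4" --pt "0 0 0 0 0 0 0.4" --pt "0 0 0 0 0 0 0.4" --pt "0 0 -0.03 0 0 0 0.5" --pt "0 0 -0.03 0 0 0 0.5"

```text
time: 17.58
position: [0.4976, 0.1375, 0.1459]
tool_rot: [0.998, 0.07, -0.001, -0.0]
ft_force: [-0.1, -1.3, -0.4]
grip_width: 0.0418
```

```bash
python3 -c "
from h import *
st();x,y,a=K[2];plan(x,y,.142,88.2)
p,d=robot.camera('top');m=robot.camera_model('top')
for b in bars(m,p,d,0,zlo=.09):print(np.array(b[:4]).round(4))
"
```

```text
t 17.57 [0.4976 0.1375 0.1459] yaw 8.06 q6 1.48 F [-0.14 -1.3  -0.38] Ft [-0.32  1.27  0.38] M [-0.068  0.171  0.032] w 0.0418 zaxis [-2.5e-03  2.0e-04 -1.0e+00]
turn -80.1 shift [-0.1002  0.137   0.0039] yaw0 8.1 q6 1.48 -> 0.08
[6.31500e-01 3.25000e-02 1.06800e-01 8.64128e+01]
[5.134000e-01 1.930000e-02 1.068000e-01 1.412588e+02]
```

Emit:
drive_tool --pt "0 0 0 0 0 -10 0.5" --pt "0 0 0 0 0 -10 0.5" --pt "0 0 0 0 0 -10 0.5" --pt "0 0 0 0 0 -10 0.5" --pt "0 0 0 0 0 -10 0.5"

```text
time: 18.25
position: [0.4979, 0.1375, 0.1454]
tool_rot: [0.873, 0.488, -0.0, -0.0]
ft_force: [0.5, 0.6, -0.2]
grip_width: 0.0439
```

Emit:
drive_tool --pt "0 0 0 0 0 -10 0.5" --pt "0 0 0 0 0 -10 0.5" --pt "0 0 0 0 0 -10 0.5" --pt "-0.0334 0.0457 0 0 0 0 0.5" --pt "-0.0334 0.0457 0 0 0 0 0.5"

```text
time: 18.88
position: [0.5878, 0.0674, 0.1455]
tool_rot: [0.718, 0.696, -0.0, -0.001]
ft_force: [1.3, 0.4, -0.7]
grip_width: 0.0433
```

Emit:
drive_tool --pt "-0.0334 0.0457 0 0 0 0 0.5" --pt "0 0 0 0 0 0 0.5" --pt "0 0 0 0 0 0 0.5" --pt "0 0 0 0 0 0 0.5" --pt "0 0 0 0 0 0 0.5"

```text
time: 19.5
position: [0.6311, 0.0335, 0.1459]
tool_rot: [0.719, 0.695, -0.0, -0.0]
ft_force: [0.0, 0.2, -0.4]
grip_width: 0.0436
```

```bash
python3 -c "
from h import *
st();x,y,a=K[2];plan(x,y,.087,88.2)
"
```

```text
t 19.50 [0.6311 0.0335 0.1459] yaw 88.11 q6 -0.09 F [ 0.03  0.23 -0.44] Ft [0.23 0.03 0.44] M [-0.107  0.088  0.015] w 0.0436 zaxis [-9.e-04  2.e-04 -1.e+00]
turn -0.1 shift [-0.0004  0.0004  0.0589] yaw0 88.1 q6 -0.09 -> -0.09
```

Emit:
drive_tool --pt "0 0 0.0295 0 0 0 0.5" --pt "0 0 0.0295 0 0 0 0.5" --pt "0 0 0 0 0 0 0.5" --pt "0 0 0 0 0 0 0.5" --pt "0 0 0 0 0 0 0.4"

```text
time: 20.12
position: [0.6331, 0.0324, 0.0884]
tool_rot: [0.719, 0.695, 0.001, 0.001]
ft_force: [-0.1, -0.5, 0.6]
grip_width: 0.0391
```

Emit:
drive_tool --pt "0 0 0 0 0 0 0" --pt "0 0 0 0 0 0 0" --pt "0 0 0 0 0 0 0" --pt "0 0 0 0 0 0 0" --squeeze 60

```text
time: 20.62
position: [0.6328, 0.0323, 0.0872]
tool_rot: [0.719, 0.695, 0.001, 0.001]
ft_force: [0.7, 0.7, -0.0]
grip_width: 0.0133
```

Emit:
drive_tool --pt "0 0 0.0004 0 0 8 0" --pt "0 0 0.0004 0 0 8 0"

```text
time: 20.88
position: [0.633, 0.0323, 0.0865]
tool_rot: [0.81, 0.587, 0.001, 0.001]
ft_force: [2.0, 0.4, 0.7]
grip_width: 0.0135
```

```bash
python3 -c "
from h import *
st()
"
```

```text
t 20.88 [0.633  0.0323 0.0865] yaw 71.82 q6 0.19 F [2.02 0.36 0.7 ] Ft [ 0.97  1.81 -0.7 ] M [-0.064 -0.133  0.24 ] w 0.0135 zaxis [ 1.9e-03 -4.0e-04 -1.0e+00]
```

Emit:
drive_tool --pt "0 0 0.0004 0 0 7 0"

```text
time: 21.0
position: [0.633, 0.0323, 0.0861]
tool_rot: [0.844, 0.536, 0.001, 0.001]
ft_force: [2.6, 0.7, 0.8]
grip_width: 0.0133
```

```bash
python3 -c "
from h import *
st()
"
```

```text
t 21.00 [0.633  0.0323 0.0861] yaw 64.85 q6 0.31 F [2.55 0.71 0.77] Ft [ 1.73  2.01 -0.76] M [-0.088 -0.013  0.16 ] w 0.0133 zaxis [ 2.e-03 -5.e-04 -1.e+00]
```

Emit:
drive_tool --pt "0 0 0.0004 0 0 7 0"

```text
time: 21.12
position: [0.6331, 0.0322, 0.0857]
tool_rot: [0.875, 0.484, 0.001, 0.001]
ft_force: [1.3, 0.0, 2.0]
grip_width: 0.0136
```

```bash
python3 -c "
from h import *
st()
"
```

```text
t 21.12 [0.6331 0.0322 0.0857] yaw 57.86 q6 0.44 F [1.33 0.03 2.  ] Ft [ 0.73  1.12 -2.  ] M [-0.065 -0.079  0.163] w 0.0136 zaxis [ 2.1e-03 -5.0e-04 -1.0e+00]
```

Emit:
drive_tool --pt "0 0 0.0004 0 0 7 0"

```text
time: 21.25
position: [0.6331, 0.0322, 0.0854]
tool_rot: [0.903, 0.429, 0.001, 0.001]
ft_force: [1.9, -0.3, 1.5]
grip_width: 0.0134
```

```bash
python3 -c "
from h import *
st()
"
```

```text
t 21.25 [0.6331 0.0322 0.0854] yaw 50.86 q6 0.56 F [ 1.88 -0.3   1.54] Ft [ 0.95  1.65 -1.54] M [-0.056 -0.084  0.193] w 0.0134 zaxis [ 2.2e-03 -6.0e-04 -1.0e+00]
```

Emit:
drive_tool --pt "0 0 0.0004 0 0 7 0"

```text
time: 21.38
position: [0.6331, 0.0322, 0.085]
tool_rot: [0.928, 0.373, 0.001, 0.001]
ft_force: [2.4, 0.0, 1.8]
grip_width: 0.0137
```

```bash
python3 -c "
from h import *
st()
"
```

```text
t 21.38 [0.6331 0.0322 0.085 ] yaw 43.86 q6 0.68 F [2.44 0.02 1.85] Ft [ 1.77  1.67 -1.84] M [-0.106 -0.048  0.2  ] w 0.0137 zaxis [ 2.3e-03 -6.0e-04 -1.0e+00]
```

Emit:
drive_tool --pt "0 0 0.0004 0 0 6 0"

```text
time: 21.5
position: [0.6332, 0.0321, 0.0847]
tool_rot: [0.946, 0.325, 0.001, 0.001]
ft_force: [1.5, -1.0, 2.8]
grip_width: 0.0136
```

```bash
python3 -c "
from h import *
st()
"
```

```text
t 21.50 [0.6332 0.0321 0.0847] yaw 37.88 q6 0.78 F [ 1.45 -0.99  2.84] Ft [ 0.54  1.68 -2.84] M [-0.029 -0.036  0.185] w 0.0136 zaxis [ 2.4e-03 -7.0e-04 -1.0e+00]
```

Emit:
drive_tool --pt "0 0 0.0003 0 0 6 0"

```text
time: 21.62
position: [0.6332, 0.0321, 0.0844]
tool_rot: [0.962, 0.275, 0.001, 0.001]
ft_force: [1.5, -0.3, 2.0]
grip_width: 0.0139
```

```bash
python3 -c "
from h import *
st()
"
```

```text
t 21.62 [0.6332 0.0321 0.0844] yaw 31.89 q6 0.89 F [ 1.46 -0.33  1.97] Ft [ 1.07  1.06 -1.97] M [-0.107 -0.049  0.215] w 0.0139 zaxis [ 2.4e-03 -7.0e-04 -1.0e+00]
```

Emit:
drive_tool --pt "0 0 0.0003 0 0 6 0"

```text
time: 21.75
position: [0.6332, 0.032, 0.0842]
tool_rot: [0.975, 0.224, 0.001, 0.001]
ft_force: [1.3, -1.5, 2.5]
grip_width: 0.0132
```

```bash
python3 -c "
from h import *
st()
"
```

```text
t 21.75 [0.6332 0.032  0.0842] yaw 25.90 q6 0.99 F [ 1.28 -1.46  2.47] Ft [ 0.52  1.88 -2.47] M [-0.048  0.031  0.21 ] w 0.0132 zaxis [ 2.5e-03 -8.0e-04 -1.0e+00]
```

Emit:
drive_tool --pt "0 0 0.0003 0 0 6 0"

```text
time: 21.88
position: [0.6333, 0.032, 0.084]
tool_rot: [0.985, 0.173, 0.001, 0.001]
ft_force: [1.1, -0.5, 3.6]
grip_width: 0.0134
```

```bash
python3 -c "
from h import *
st()
"
```

```text
t 21.88 [0.6333 0.032  0.084 ] yaw 19.91 q6 1.10 F [ 1.08 -0.46  3.61] Ft [ 0.86  0.81 -3.61] M [-0.089  0.12   0.306] w 0.0134 zaxis [ 0.0027 -0.001  -1.    ]
```

Emit:
drive_tool --pt "0 0 0.0003 0 0 5 0"

```text
time: 22.0
position: [0.6333, 0.0319, 0.0839]
tool_rot: [0.991, 0.13, 0.001, 0.001]
ft_force: [1.3, -0.3, 3.5]
grip_width: 0.0136
```

```bash
python3 -c "
from h import *
st()
"
```

```text
t 22.00 [0.6333 0.0319 0.0839] yaw 14.95 q6 1.19 F [ 1.29 -0.28  3.53] Ft [ 1.19  0.61 -3.53] M [-0.048  0.154  0.37 ] w 0.0136 zaxis [ 0.0028 -0.0011 -1.    ]
```

Emit:
drive_tool --pt "0 0 0.0002 0 0 4 0" --pt "0 0 0 0 0 0 0" --pt "0 0 0 0 0 0 0"

```text
time: 22.38
position: [0.6333, 0.0319, 0.0838]
tool_rot: [0.995, 0.097, 0.001, 0.001]
ft_force: [1.8, -0.6, 5.6]
grip_width: 0.0136
```

```bash
python3 -c "
from h import *
st()
"
```

```text
t 22.38 [0.6333 0.0319 0.0838] yaw 11.13 q6 1.25 F [ 1.83 -0.63  5.62] Ft [ 1.68  0.98 -5.61] M [-0.074  0.146  0.231] w 0.0136 zaxis [ 2.8e-03 -9.0e-04 -1.0e+00]
```

Emit:
drive_tool --pt "0 0 0 0 0 0 0.4" --pt "0 0 0 0 0 0 0.4" --pt "0 0 0 0 0 0 0.4" --pt "0 0 -0.03 0 0 0 0.5" --pt "0 0 -0.03 0 0 0 0.5"

```text
time: 23.0
position: [0.6313, 0.0325, 0.1424]
tool_rot: [0.995, 0.096, -0.001, -0.0]
ft_force: [-1.0, 0.3, 0.3]
grip_width: 0.0422
```

```bash
python3 -c "
from h import *
st();x,y,a=K[4];plan(.4992,.1368,.142,188.1)
"
```

```text
t 23.00 [0.6313 0.0325 0.1424] yaw 11.04 q6 1.25 F [-0.98  0.31  0.33] Ft [-0.91 -0.49 -0.33] M [-0.143  0.101  0.036] w 0.0422 zaxis [-2.5e-03  4.0e-04 -1.0e+00]
turn -177.1 shift [0.1161 0.1218 0.0004] yaw0 11.0 q6 1.25 -> -1.84
```

Emit:
drive_tool --pt "0 0 0 0 0 -10.4 0.5" --pt "0 0 0 0 0 -10.4 0.5" --pt "0 0 0 0 0 -10.4 0.5" --pt "0 0 0 0 0 -10.4 0.5" --pt "0 0 0 0 0 -10.4 0.5"

```text
time: 23.62
position: [0.6316, 0.0325, 0.1422]
tool_rot: [0.851, 0.525, -0.0, -0.0]
ft_force: [-0.3, 0.6, -0.3]
grip_width: 0.0435
```

Emit:
drive_tool --pt "0 0 0 0 0 -10.4 0.5" --pt "0 0 0 0 0 -10.4 0.5" --pt "0 0 0 0 0 -10.4 0.5" --pt "0 0 0 0 0 -10.4 0.5" --pt "0 0 0 0 0 -10.4 0.5"

```text
time: 24.25
position: [0.6316, 0.0325, 0.1422]
tool_rot: [0.534, 0.845, -0.0, -0.001]
ft_force: [0.0, -0.1, -0.5]
grip_width: 0.0436
```

Emit:
drive_tool --pt "0 0 0 0 0 -10.4 0.5" --pt "0 0 0 0 0 -10.4 0.5" --pt "0 0 0 0 0 -10.4 0.5" --pt "0 0 0 0 0 -10.4 0.5" --pt "0 0 0 0 0 -10.4 0.5"

```text
time: 24.88
position: [0.6316, 0.0325, 0.1422]
tool_rot: [0.11, 0.994, 0.0, -0.001]
ft_force: [0.3, -0.1, -0.0]
grip_width: 0.0434
```

Emit:
drive_tool --pt "0 0 0 0 0 -10.4 0.5" --pt "0 0 0 0 0 -10.7 0.5" --pt "0.0387 0.0406 0 0 0 0 0.5" --pt "0.0387 0.0406 0 0 0 0 0.5" --pt "0.0387 0.0406 0 0 0 0 0.5"

```text
time: 25.5
position: [0.4982, 0.1373, 0.1424]
tool_rot: [-0.071, 0.998, 0.0, -0.0]
ft_force: [-0.0, 0.6, -0.6]
grip_width: 0.0433
```

Emit:
drive_tool --pt "0 0 0 0 0 0 0.5" --pt "0 0 0 0 0 0 0.5" --pt "0 0 0 0 0 0 0.5" --pt "0 0 0 0 0 0 0.5"

```text
time: 26.0
position: [0.501, 0.1359, 0.1426]
tool_rot: [-0.07, 0.998, -0.0, 0.0]
ft_force: [0.0, 0.2, 0.2]
grip_width: 0.0435
```

```bash
python3 -c "
from h import *
st();x,y,a=K[4];plan(.4992,.1368,.087,188.1)
"
```

```text
t 26.00 [0.501  0.1359 0.1426] yaw -171.94 q6 -1.66 F [0.01 0.23 0.22] Ft [-0.04  0.23 -0.22] M [0.014 0.002 0.015] w 0.0435 zaxis [ 6.e-04 -0.e+00 -1.e+00]
turn -0.0 shift [0.0016 0.0012 0.0556] yaw0 -171.9 q6 -1.66 -> -1.66
```

Emit:
drive_tool --pt "0.0013 0.0006 0.0278 0 0 0 0.5" --pt "0 0 0.0278 0 0 0 0.5" --pt "0 0 0 0 0 0 0.5" --pt "0 0 0 0 0 0 0.5" --pt "0 0 0 0 0 0 0.4"

```text
time: 26.62
position: [0.4995, 0.1369, 0.0881]
tool_rot: [-0.071, 0.997, -0.0, 0.001]
ft_force: [-0.3, 0.1, 0.4]
grip_width: 0.0396
```

Emit:
drive_tool --pt "0 0 0 0 0 0 0" --pt "0 0 0 0 0 0 0" --pt "0 0 0 0 0 0 0" --pt "0 0 0 0 0 0 0"

```text
time: 27.12
position: [0.4987, 0.1366, 0.0873]
tool_rot: [-0.071, 0.997, -0.0, 0.0]
ft_force: [-1.6, -1.6, 2.5]
grip_width: 0.0134
```

Emit:
drive_tool --pt "0 0 0.0004 0 0 8 0" --pt "0 0 0.0004 0 0 8 0"

```text
time: 27.38
position: [0.4988, 0.1367, 0.0865]
tool_rot: [0.07, 0.998, -0.0, 0.0]
ft_force: [-0.5, -2.2, 3.5]
grip_width: 0.0136
```

```bash
python3 -c "
from h import *
st()
"
```

```text
t 27.38 [0.4988 0.1367 0.0865] yaw 171.94 q6 -1.38 F [-0.52 -2.17  3.54] Ft [ 0.21 -2.22 -3.54] M [-0.156  0.012  0.159] w 0.0136 zaxis [ 5.e-04 -5.e-04 -1.e+00]
```

Emit:
drive_tool --pt "0 0 0.0004 0 0 7 0"

```text
time: 27.5
position: [0.4988, 0.1368, 0.0862]
tool_rot: [0.131, 0.991, -0.0, 0.0]
ft_force: [0.0, -0.8, 4.3]
grip_width: 0.0137
```

```bash
python3 -c "
from h import *
st()
"
```

```text
t 27.50 [0.4988 0.1368 0.0862] yaw 164.96 q6 -1.26 F [ 0.   -0.8   4.31] Ft [-0.21 -0.77 -4.31] M [-0.148  0.031  0.083] w 0.0137 zaxis [ 6.e-04 -4.e-04 -1.e+00]
```

Emit:
drive_tool --pt "0 0 0.0004 0 0 6 0"

```text
time: 27.62
position: [0.4988, 0.1368, 0.0859]
tool_rot: [0.182, 0.983, -0.0, 0.0]
ft_force: [-0.3, -1.4, 4.1]
grip_width: 0.0133
```

```bash
python3 -c "
from h import *
st()
"
```

```text
t 27.62 [0.4988 0.1368 0.0859] yaw 158.99 q6 -1.15 F [-0.33 -1.44  4.13] Ft [-0.21 -1.46 -4.13] M [-0.139  0.116  0.156] w 0.0133 zaxis [ 7.e-04 -4.e-04 -1.e+00]
```

Emit:
drive_tool --pt "0 0 0.0004 0 0 7 0"

```text
time: 27.75
position: [0.4988, 0.1369, 0.0855]
tool_rot: [0.242, 0.97, -0.0, 0.0]
ft_force: [-0.6, -1.3, 4.2]
grip_width: 0.0135
```

```bash
python3 -c "
from h import *
st()
"
```

```text
t 27.75 [0.4988 0.1369 0.0855] yaw 151.97 q6 -1.03 F [-0.55 -1.28  4.16] Ft [-0.12 -1.39 -4.16] M [-0.175  0.051  0.225] w 0.0135 zaxis [ 8.e-04 -3.e-04 -1.e+00]
```

Emit:
drive_tool --pt "0 0 0.0004 0 0 6 0"

```text
time: 27.88
position: [0.4989, 0.1369, 0.0852]
tool_rot: [0.292, 0.956, 0.0, 0.0]
ft_force: [-0.5, -0.6, 5.5]
grip_width: 0.0132
```

```bash
python3 -c "
from h import *
st()
"
```

```text
t 27.88 [0.4989 0.1369 0.0852] yaw 145.99 q6 -0.93 F [-0.5  -0.6   5.52] Ft [ 0.07 -0.78 -5.52] M [-0.071  0.127  0.153] w 0.0132 zaxis [ 9.e-04 -2.e-04 -1.e+00]
```

Emit:
drive_tool --pt "0 0 0.0006 0 0 7 0"

```text
time: 28.0
position: [0.4989, 0.137, 0.0848]
tool_rot: [0.35, 0.937, 0.0, 0.001]
ft_force: [-0.8, -1.1, 7.4]
grip_width: 0.0135
```

```bash
python3 -c "
from h import *
st()
"
```

```text
t 28.00 [0.4989 0.137  0.0848] yaw 138.97 q6 -0.80 F [-0.76 -1.14  7.36] Ft [-0.19 -1.35 -7.36] M [-0.13   0.217  0.16 ] w 0.0135 zaxis [ 1.1e-03 -2.0e-04 -1.0e+00]
```

Emit:
drive_tool --pt "0 0 0.0003 0 0 6 0"

```text
time: 28.12
position: [0.499, 0.137, 0.0846]
tool_rot: [0.399, 0.917, 0.0, 0.001]
ft_force: [-1.0, -0.4, 7.3]
grip_width: 0.0132
```

```bash
python3 -c "
from h import *
st()
"
```

```text
t 28.12 [0.499  0.137  0.0846] yaw 132.99 q6 -0.70 F [-1.04 -0.35  7.29] Ft [ 0.44 -1.   -7.29] M [-0.048  0.201  0.21 ] w 0.0132 zaxis [ 1.3e-03 -1.0e-04 -1.0e+00]
```

Emit:
drive_tool --pt "0 0 0.0002 0 0 6 0"

```text
time: 28.25
position: [0.499, 0.137, 0.0844]
tool_rot: [0.446, 0.895, 0.0, 0.001]
ft_force: [-1.6, -1.5, 6.7]
grip_width: 0.0138
```

```bash
python3 -c "
from h import *
st()
"
```

```text
t 28.25 [0.499  0.137  0.0844] yaw 127.01 q6 -0.59 F [-1.63 -1.47  6.68] Ft [-0.2  -2.18 -6.68] M [-0.038  0.134  0.308] w 0.0138 zaxis [ 1.4e-03 -1.0e-04 -1.0e+00]
```

Emit:
drive_tool --pt "0 0 0.0002 0 0 5 0"

```text
time: 28.38
position: [0.499, 0.137, 0.0843]
tool_rot: [0.484, 0.875, 0.0, 0.001]
ft_force: [-1.2, 0.4, 8.3]
grip_width: 0.0135
```

```bash
python3 -c "
from h import *
st()
"
```

```text
t 28.38 [0.499  0.137  0.0843] yaw 122.07 q6 -0.51 F [-1.24  0.37  8.28] Ft [ 0.97 -0.85 -8.28] M [-0.082  0.161  0.395] w 0.0135 zaxis [ 1.5e-03 -2.0e-04 -1.0e+00]
```

Emit:
drive_tool --pt "0 0 0.0001 0 0 4 0"

```text
time: 28.5
position: [0.4991, 0.137, 0.0842]
tool_rot: [0.514, 0.858, 0.0, 0.001]
ft_force: [-1.6, -0.9, 8.4]
grip_width: 0.0135
```

```bash
python3 -c "
from h import *
st()
"
```

```text
t 28.50 [0.4991 0.137  0.0842] yaw 118.12 q6 -0.44 F [-1.58 -0.87  8.41] Ft [-0.03 -1.79 -8.42] M [-0.023  0.162  0.403] w 0.0135 zaxis [ 1.6e-03 -3.0e-04 -1.0e+00]
```

Emit:
drive_tool --pt "0 0 0 0 0 0 0" --pt "0 0 0 0 0 0 0"

```text
time: 28.75
position: [0.4991, 0.1371, 0.0842]
tool_rot: [0.513, 0.858, 0.0, 0.001]
ft_force: [-0.7, -0.3, 7.6]
grip_width: 0.0136
```

Emit:
drive_tool --pt "0 0 0 0 0 0 0.4" --pt "0 0 0 0 0 0 0.4" --pt "0 0 0 0 0 0 0.4" --pt "0 0 -0.03 0 0 0 0.5" --pt "0 0 -0.03 0 0 0 0.5"

```text
time: 29.38
position: [0.498, 0.1369, 0.1433]
tool_rot: [0.514, 0.858, -0.001, -0.001]
ft_force: [-0.2, -0.4, 0.1]
grip_width: 0.0419
```

```bash
python3 -c "
from h import *
st();plan(.6168,.1515,.142,145.1)
"
```

```text
t 29.38 [0.498  0.1369 0.1433] yaw 118.12 q6 -0.44 F [-0.24 -0.37  0.13] Ft [-0.22 -0.38 -0.13] M [-0.06   0.016 -0.022] w 0.0419 zaxis [-0.002  0.    -1.   ]
turn -27.0 shift [-0.0891  0.0799  0.0013] yaw0 118.1 q6 -0.44 -> -0.91
```

Emit:
drive_tool --pt "0 0 0 0 0 -9 0.5" --pt "0 0 0 0 0 -9 0.5" --pt "0 0 0 0 0 -9 0.5" --pt "-0.0297 0.0266 0 0 0 0 0.5" --pt "-0.0297 0.0266 0 0 0 0 0.5"

```text
time: 30.0
position: [0.5782, 0.1468, 0.1431]
tool_rot: [0.3, 0.954, -0.0, -0.0]
ft_force: [-0.3, 0.2, 0.2]
grip_width: 0.0436
```

Emit:
drive_tool --pt "-0.0297 0.0266 0 0 0 0 0.5" --pt "0 0 0 0 0 0 0.5" --pt "0 0 0 0 0 0 0.5" --pt "0 0 0 0 0 0 0.5" --pt "0 0 0 0 0 0 0.5"

```text
time: 30.62
position: [0.6163, 0.1515, 0.1434]
tool_rot: [0.3, 0.954, -0.0, -0.0]
ft_force: [0.1, -0.5, 0.8]
grip_width: 0.0434
```

```bash
python3 -c "
from h import *
st();plan(.6168,.1515,.087,145.1)
"
```

```text
t 30.62 [0.6163 0.1515 0.1434] yaw 145.14 q6 -0.90 F [ 0.14 -0.53  0.79] Ft [-0.42 -0.35 -0.79] M [ 0.022  0.067 -0.049] w 0.0434 zaxis [-8.e-04 -0.e+00 -1.e+00]
turn 0.0 shift [-0.0004  0.0003  0.0564] yaw0 145.1 q6 -0.90 -> -0.90
```

Emit:
drive_tool --pt "0 0 0.0282 0 0 0 0.5" --pt "0 0 0.0282 0 0 0 0.5" --pt "0 0 0 0 0 0 0.5" --pt "0 0 0 0 0 0 0.5" --pt "0 0 0 0 0 0 0.4"

```text
time: 31.25
position: [0.6183, 0.1516, 0.0884]
tool_rot: [0.3, 0.954, 0.001, 0.001]
ft_force: [0.2, 0.0, -0.5]
grip_width: 0.0392
```

Emit:
drive_tool --pt "0 0 0 0 0 0 0" --pt "0 0 0 0 0 0 0" --pt "0 0 0 0 0 0 0" --pt "0 0 0 0 0 0 0"

```text
time: 31.75
position: [0.6175, 0.1516, 0.0871]
tool_rot: [0.3, 0.954, 0.0, 0.0]
ft_force: [0.4, -0.7, 2.2]
grip_width: 0.0136
```

Emit:
drive_tool --pt "0 0 0.0003 0 0 8 0" --pt "0 0 0.0003 0 0 8 0"

```text
time: 32.0
position: [0.6177, 0.1518, 0.0863]
tool_rot: [0.431, 0.902, 0.0, 0.0]
ft_force: [0.4, 1.4, -1.3]
grip_width: 0.0136
```

```bash
python3 -c "
from h import *
st()
"
```

```text
t 32.00 [0.6177 0.1518 0.0863] yaw 128.91 q6 -0.61 F [ 0.43  1.42 -1.28] Ft [0.84 1.23 1.28] M [ 0.2   -0.134  0.15 ] w 0.0136 zaxis [ 1.e-03  4.e-04 -1.e+00]
```

Emit:
drive_tool --pt "0 0 0.0003 0 0 7 0"

```text
time: 32.12
position: [0.6178, 0.1519, 0.086]
tool_rot: [0.485, 0.874, 0.001, 0.0]
ft_force: [0.8, 1.0, -0.6]
grip_width: 0.0134
```

```bash
python3 -c "
from h import *
st()
"
```

```text
t 32.12 [0.6178 0.1519 0.086 ] yaw 121.93 q6 -0.49 F [ 0.79  0.96 -0.64] Ft [0.4  1.18 0.64] M [ 0.186 -0.127  0.181] w 0.0134 zaxis [ 1.3e-03  5.0e-04 -1.0e+00]
```

Emit:
drive_tool --pt "0 0 0.0004 0 0 7 0"

```text
time: 32.25
position: [0.6179, 0.152, 0.0856]
tool_rot: [0.538, 0.843, 0.001, 0.0]
ft_force: [0.9, 1.5, 0.0]
grip_width: 0.0131
```

```bash
python3 -c "
from h import *
st()
"
```

```text
t 32.25 [0.6179 0.152  0.0856] yaw 114.94 q6 -0.37 F [0.88 1.55 0.02] Ft [ 1.03  1.45 -0.01] M [ 0.283 -0.179  0.205] w 0.0131 zaxis [ 1.5e-03  6.0e-04 -1.0e+00]
```

Emit:
drive_tool --pt "0 0 0.0003 0 0 6 0"

```text
time: 32.38
position: [0.618, 0.152, 0.0853]
tool_rot: [0.581, 0.814, 0.001, 0.001]
ft_force: [1.1, 0.6, -0.2]
grip_width: 0.0135
```

```bash
python3 -c "
from h import *
st()
"
```

```text
t 32.38 [0.618  0.152  0.0853] yaw 108.97 q6 -0.27 F [ 1.14  0.56 -0.24] Ft [0.16 1.26 0.24] M [ 0.286 -0.245  0.176] w 0.0135 zaxis [ 1.7e-03  7.0e-04 -1.0e+00]
```

Emit:
drive_tool --pt "0 0 0.0004 0 0 7 0"

```text
time: 32.5
position: [0.6181, 0.152, 0.0849]
tool_rot: [0.63, 0.777, 0.001, 0.001]
ft_force: [1.4, 2.1, -1.0]
grip_width: 0.0136
```

```bash
python3 -c "
from h import *
st()
"
```

```text
t 32.50 [0.6181 0.152  0.0849] yaw 101.94 q6 -0.14 F [ 1.39  2.12 -0.97] Ft [1.79 1.8  0.98] M [ 0.259 -0.204  0.171] w 0.0136 zaxis [ 2.e-03  8.e-04 -1.e+00]
```

Emit:
drive_tool --pt "0 0 0.0003 0 0 6 0"

```text
time: 32.62
position: [0.6183, 0.152, 0.0846]
tool_rot: [0.669, 0.743, 0.001, 0.001]
ft_force: [2.1, 1.9, -0.6]
grip_width: 0.0137
```

```bash
python3 -c "
from h import *
st()
"
```

```text
t 32.62 [0.6183 0.152  0.0846] yaw 95.96 q6 -0.04 F [ 2.06  1.9  -0.57] Ft [1.67 2.25 0.58] M [ 0.279 -0.242  0.168] w 0.0137 zaxis [ 2.3e-03  8.0e-04 -1.0e+00]
```

Emit:
drive_tool --pt "0 0 0.0004 0 0 7 0"

```text
time: 32.75
position: [0.6184, 0.1521, 0.0844]
tool_rot: [0.714, 0.701, 0.001, 0.001]
ft_force: [0.8, 2.1, 1.4]
grip_width: 0.0137
```

```bash
python3 -c "
from h import *
st()
"
```

```text
t 32.75 [0.6184 0.1521 0.0844] yaw 88.95 q6 0.08 F [0.8  2.09 1.44] Ft [ 2.1   0.76 -1.44] M [ 0.304 -0.193  0.27 ] w 0.0137 zaxis [ 2.6e-03  8.0e-04 -1.0e+00]
```

Emit:
drive_tool --pt "0 0 0.0003 0 0 5 0"

```text
time: 32.88
position: [0.6185, 0.1521, 0.0843]
tool_rot: [0.743, 0.669, 0.001, 0.001]
ft_force: [1.3, 2.7, 1.6]
grip_width: 0.0136
```

```bash
python3 -c "
from h import *
st()
"
```

```text
t 32.88 [0.6185 0.1521 0.0843] yaw 84.03 q6 0.17 F [1.32 2.68 1.56] Ft [ 2.81  1.04 -1.56] M [ 0.229 -0.128  0.321] w 0.0136 zaxis [ 2.8e-03  7.0e-04 -1.0e+00]
```

Emit:
drive_tool --pt "0 0 0.0002 0 0 5 0"

```text
time: 33.0
position: [0.6186, 0.1521, 0.0842]
tool_rot: [0.771, 0.636, 0.001, 0.001]
ft_force: [2.4, 2.0, 2.6]
grip_width: 0.0138
```

```bash
python3 -c "
from h import *
st()
"
```

```text
t 33.00 [0.6186 0.1521 0.0842] yaw 79.06 q6 0.26 F [2.36 1.99 2.56] Ft [ 2.41  1.95 -2.55] M [ 0.279 -0.112  0.344] w 0.0138 zaxis [ 3.1e-03  6.0e-04 -1.0e+00]
```

Emit:
drive_tool --pt "0 0 0.0002 0 0 4 0"

```text
time: 33.12
position: [0.6187, 0.152, 0.0842]
tool_rot: [0.793, 0.61, 0.001, 0.001]
ft_force: [2.6, 2.2, 3.2]
grip_width: 0.014
```

```bash
python3 -c "
from h import *
st()
"
```

```text
t 33.12 [0.6187 0.152  0.0842] yaw 75.11 q6 0.33 F [2.57 2.22 3.19] Ft [ 2.81  1.93 -3.18] M [ 0.199 -0.087  0.479] w 0.0140 zaxis [ 3.3e-03  4.0e-04 -1.0e+00]
```

Emit:
drive_tool --pt "0 0 0 0 0 0 0" --pt "0 0 0 0 0 0 0"

```text
time: 33.38
position: [0.6187, 0.152, 0.0842]
tool_rot: [0.792, 0.61, 0.002, 0.001]
ft_force: [3.1, 2.4, 2.8]
grip_width: 0.0133
```

Emit:
drive_tool --pt "0 0 0 0 0 0 0.4" --pt "0 0 0 0 0 0 0.4" --pt "0 0 0 0 0 0 0.4" --pt "0 0 -0.03 0 0 0 0.5" --pt "0 0 -0.03 0 0 0 0.5"

```text
time: 34.0
position: [0.6163, 0.1511, 0.1432]
tool_rot: [0.793, 0.61, -0.001, -0.001]
ft_force: [1.1, 0.4, 0.2]
grip_width: 0.042
```

```bash
python3 -c "
from h import *
st();plan(.5122,.0182,.142,141.4)
"
```

```text
t 34.00 [0.6163 0.1511 0.1432] yaw 75.11 q6 0.32 F [1.09 0.37 0.22] Ft [ 0.63  0.95 -0.22] M [-0.085  0.053  0.032] w 0.0420 zaxis [-2.9e-03 -4.0e-04 -1.0e+00]
turn -66.3 shift [-0.0016 -0.1689  0.0012] yaw0 75.1 q6 0.32 -> -0.83
```

Emit:
drive_tool --pt "0 0 0 0 0 -9.5 0.5" --pt "0 0 0 0 0 -9.5 0.5" --pt "0 0 0 0 0 -9.5 0.5" --pt "0 0 0 0 0 -9.5 0.5" --pt "0 0 0 0 0 -9.5 0.5"

```text
time: 34.62
position: [0.6166, 0.1512, 0.143]
tool_rot: [0.478, 0.879, -0.001, -0.001]
ft_force: [0.1, -0.0, 0.1]
grip_width: 0.0435
```

Emit:
drive_tool --pt "0 0 0 0 0 -9.5 0.5" --pt "0 0 0 0 0 -9.3 0.5" --pt "-0.0005 -0.0563 0 0 0 0 0.5" --pt "-0.0005 -0.0563 0 0 0 0 0.5" --pt "-0.0005 -0.0563 0 0 0 0 0.5"

```text
time: 35.25
position: [0.5116, 0.0174, 0.1432]
tool_rot: [0.33, 0.944, -0.0, -0.0]
ft_force: [1.2, 0.2, -0.2]
grip_width: 0.0436
```

Emit:
drive_tool --pt "0 0 0 0 0 0 0.5" --pt "0 0 0 0 0 0 0.5" --pt "0 0 0 0 0 0 0.5" --pt "0 0 0 0 0 0 0.5"

```text
time: 35.75
position: [0.5138, 0.0193, 0.1434]
tool_rot: [0.33, 0.944, 0.0, 0.0]
ft_force: [-0.1, 0.4, 0.7]
grip_width: 0.0434
```

```bash
python3 -c "
from h import *
st();plan(.5122,.0182,.087,141.4)
"
```

```text
t 35.75 [0.5138 0.0193 0.1434] yaw 141.52 q6 -1.08 F [-0.08  0.39  0.67] Ft [ 0.31  0.26 -0.67] M [-0.053 -0.001 -0.042] w 0.0434 zaxis [ 4.e-04 -0.e+00 -1.e+00]
turn 0.1 shift [ 0.0006 -0.0018  0.0564] yaw0 141.5 q6 -1.08 -> -1.08
```

Emit:
drive_tool --pt "0.0004 -0.0013 0.0282 0 0 0 0.5" --pt "0 0 0.0282 0 0 0 0.5" --pt "0 0 0 0 0 0 0.5" --pt "0 0 0 0 0 0 0.5" --pt "0 0 0 0 0 0 0.4"

```text
time: 36.38
position: [0.513, 0.0178, 0.0881]
tool_rot: [0.33, 0.944, 0.0, 0.001]
ft_force: [0.1, 1.3, -0.5]
grip_width: 0.0394
```

Emit:
drive_tool --pt "0 0 0 0 0 0 0" --pt "0 0 0 0 0 0 0" --pt "0 0 0 0 0 0 0" --pt "0 0 0 0 0 0 0"

```text
time: 36.88
position: [0.5126, 0.0181, 0.0874]
tool_rot: [0.331, 0.944, 0.001, 0.001]
ft_force: [0.6, 3.4, 2.1]
grip_width: 0.0136
```

Emit:
drive_tool --pt "0 0 0.0003 0 0 8 0" --pt "0 0 0.0003 0 0 8 0"

```text
time: 37.12
position: [0.5128, 0.0184, 0.0866]
tool_rot: [0.46, 0.888, 0.001, 0.001]
ft_force: [2.9, 4.8, -0.7]
grip_width: 0.0137
```

```bash
python3 -c "
from h import *
st()
"
```

```text
t 37.12 [0.5128 0.0184 0.0866] yaw 125.19 q6 -0.80 F [ 2.89  4.79 -0.7 ] Ft [2.25 5.12 0.71] M [ 0.779 -0.356  0.182] w 0.0137 zaxis [ 1.9e-03  7.0e-04 -1.0e+00]
```

Emit:
drive_tool --pt "0 0 0.0003 0 0 7 0"

```text
time: 37.25
position: [0.513, 0.0184, 0.0863]
tool_rot: [0.513, 0.858, 0.001, 0.001]
ft_force: [2.1, 4.7, -0.5]
grip_width: 0.0136
```

```bash
python3 -c "
from h import *
st()
"
```

```text
t 37.25 [0.513  0.0184 0.0863] yaw 118.21 q6 -0.68 F [ 2.12  4.72 -0.48] Ft [3.16 4.1  0.49] M [ 0.823 -0.38   0.203] w 0.0136 zaxis [ 2.1e-03  9.0e-04 -1.0e+00]
```

Emit:
drive_tool --pt "0.0003 0.0006 0.0004 0 0 7 0"

```text
time: 37.38
position: [0.5131, 0.0186, 0.0859]
tool_rot: [0.565, 0.825, 0.0, 0.001]
ft_force: [2.2, 1.3, 1.4]
grip_width: 0.0134
```

```bash
python3 -c "
from h import *
st()
"
```

```text
t 37.38 [0.5131 0.0186 0.0859] yaw 111.26 q6 -0.55 F [2.18 1.33 1.4 ] Ft [ 0.45  2.51 -1.39] M [ 0.288 -0.207  0.18 ] w 0.0134 zaxis [ 0.0015  0.     -1.    ]
```

Emit:
drive_tool --pt "0 0 0.0003 0 0 6 0"

```text
time: 37.5
position: [0.5133, 0.0186, 0.0856]
tool_rot: [0.607, 0.795, 0.001, 0.001]
ft_force: [2.1, 3.1, -0.3]
grip_width: 0.0134
```

```bash
python3 -c "
from h import *
st()
"
```

```text
t 37.50 [0.5133 0.0186 0.0856] yaw 105.27 q6 -0.45 F [ 2.08  3.12 -0.29] Ft [2.46 2.83 0.3 ] M [ 0.466 -0.303  0.204] w 0.0134 zaxis [ 1.9e-03  2.0e-04 -1.0e+00]
```

Emit:
drive_tool --pt "0.0002 0.0002 0.0004 0 0 7 0"

```text
time: 37.62
position: [0.5134, 0.0187, 0.0852]
tool_rot: [0.654, 0.756, 0.001, 0.001]
ft_force: [1.8, 1.6, 0.9]
grip_width: 0.0136
```

```bash
python3 -c "
from h import *
st()
"
```

```text
t 37.62 [0.5134 0.0187 0.0852] yaw 98.26 q6 -0.33 F [1.77 1.55 0.9 ] Ft [ 1.28  1.98 -0.9 ] M [ 0.303 -0.215  0.111] w 0.0136 zaxis [ 1.8e-03 -1.0e-04 -1.0e+00]
```

Emit:
drive_tool --pt "0 0 0.0003 0 0 6 0"

```text
time: 37.75
position: [0.5135, 0.0187, 0.0849]
tool_rot: [0.693, 0.721, 0.001, 0.001]
ft_force: [2.3, 2.9, -0.4]
grip_width: 0.0137
```

```bash
python3 -c "
from h import *
st()
"
```

```text
t 37.75 [0.5135 0.0187 0.0849] yaw 92.28 q6 -0.22 F [ 2.25  2.93 -0.42] Ft [2.83 2.37 0.42] M [ 0.464 -0.265  0.189] w 0.0137 zaxis [ 2.1e-03 -1.0e-04 -1.0e+00]
```

Emit:
drive_tool --pt "0 0 0.0004 0 0 7 0"

```text
time: 37.88
position: [0.5137, 0.0187, 0.0845]
tool_rot: [0.736, 0.677, 0.001, 0.001]
ft_force: [2.5, 2.5, -0.2]
grip_width: 0.0139
```

```bash
python3 -c "
from h import *
st()
"
```

```text
t 37.88 [0.5137 0.0187 0.0845] yaw 85.25 q6 -0.10 F [ 2.5   2.51 -0.16] Ft [2.71 2.29 0.17] M [ 0.421 -0.328  0.14 ] w 0.0139 zaxis [ 2.4e-03 -1.0e-04 -1.0e+00]
```

Emit:
drive_tool --pt "0 0 0.0003 0 0 5 0"

```text
time: 38.0
position: [0.5138, 0.0187, 0.0843]
tool_rot: [0.764, 0.645, 0.001, 0.001]
ft_force: [1.9, 2.9, 1.1]
grip_width: 0.0135
```

```bash
python3 -c "
from h import *
st()
"
```

```text
t 38.00 [0.5138 0.0187 0.0843] yaw 80.29 q6 -0.01 F [1.86 2.94 1.08] Ft [ 3.21  1.34 -1.07] M [ 0.435 -0.3    0.161] w 0.0135 zaxis [ 2.7e-03 -1.0e-04 -1.0e+00]
```

Emit:
drive_tool --pt "0 0 0.0004 0 0 7 0"

```text
time: 38.12
position: [0.514, 0.0186, 0.084]
tool_rot: [0.802, 0.597, 0.001, 0.001]
ft_force: [1.8, 2.9, 2.2]
grip_width: 0.0137
```

```bash
python3 -c "
from h import *
st()
"
```

```text
t 38.12 [0.514  0.0186 0.084 ] yaw 73.26 q6 0.11 F [1.75 2.92 2.2 ] Ft [ 3.3   0.85 -2.19] M [ 0.435 -0.243  0.205] w 0.0137 zaxis [ 3.1e-03 -2.0e-04 -1.0e+00]
```

Emit:
drive_tool --pt "0 0 0.0002 0 0 4 0"

```text
time: 38.25
position: [0.5141, 0.0186, 0.0839]
tool_rot: [0.822, 0.569, 0.001, 0.001]
ft_force: [2.2, 2.9, 3.2]
grip_width: 0.0138
```

```bash
python3 -c "
from h import *
st()
"
```

```text
t 38.25 [0.5141 0.0186 0.0839] yaw 69.35 q6 0.18 F [2.21 2.85 3.21] Ft [ 3.45  1.07 -3.2 ] M [ 0.44  -0.18   0.296] w 0.0138 zaxis [ 3.3e-03 -3.0e-04 -1.0e+00]
```

Emit:
drive_tool --pt "0 0 0.0002 0 0 5 0"

```text
time: 38.38
position: [0.5142, 0.0186, 0.0839]
tool_rot: [0.846, 0.533, 0.001, 0.001]
ft_force: [2.1, 2.6, 3.0]
grip_width: 0.0133
```

```bash
python3 -c "
from h import *
st()
"
```

```text
t 38.38 [0.5142 0.0186 0.0839] yaw 64.37 q6 0.27 F [2.05 2.64 3.03] Ft [ 3.27  0.72 -3.03] M [ 0.473 -0.143  0.351] w 0.0133 zaxis [ 3.6e-03 -5.0e-04 -1.0e+00]
```

Emit:
drive_tool --pt "0 0 0.0001 0 0 3 0"

```text
time: 38.5
position: [0.5143, 0.0186, 0.0838]
tool_rot: [0.86, 0.511, 0.001, 0.001]
ft_force: [2.8, 2.5, 3.1]
grip_width: 0.0138
```

```bash
python3 -c "
from h import *
st()
"
```

```text
t 38.50 [0.5143 0.0186 0.0838] yaw 61.44 q6 0.32 F [2.83 2.54 3.07] Ft [ 3.59  1.28 -3.06] M [ 0.466 -0.162  0.401] w 0.0138 zaxis [ 3.7e-03 -6.0e-04 -1.0e+00]
```

Emit:
drive_tool --pt "0 0 0 0 0 0 0" --pt "0 0 0 0 0 0 0.4" --pt "0 0 0 0 0 0 0.4" --pt "0 0 0 0 0 0 0.4" --pt "0 0 -0.03 0 0 0 0.5"

```text
time: 39.12
position: [0.5102, 0.0186, 0.1114]
tool_rot: [0.86, 0.511, -0.003, -0.002]
ft_force: [0.5, -0.8, 0.9]
grip_width: 0.0383
```

Emit:
drive_tool --pt "0 0 -0.03 0 0 0 0.5" --pt "0 0 0 0 0 0 0.5" --pt "0 0 0 0 0 0 0.5"

```text
time: 39.5
position: [0.5117, 0.0185, 0.1425]
tool_rot: [0.86, 0.511, -0.001, -0.0]
ft_force: [0.1, 0.0, 0.2]
grip_width: 0.0435
```

```bash
python3 -c "
from h import *
st();plan(.632,.0322,.142,11.1)
p,d=robot.camera('top');m=robot.camera_model('top')
for b in bars(m,p,d,0,zlo=.09):print(np.array(b[:4]).round(4))
W=cloud(m,d,0)
s=(p.max(2)>90)&(abs(W[...,2]-.068)<.006)&(abs(W[...,0]-.566)<.085)&(abs(W[...,1]-.085)<.085)
q=W[s];c=np.linalg.lstsq(np.c_[q[:,:2]-[.566,.085],np.ones(len(q))],q[:,2],rcond=None)[0];print('cover plane',c)
"
```

```text
t 39.50 [0.5117 0.0185 0.1425] yaw 61.42 q6 0.32 F [0.1  0.04 0.19] Ft [ 0.08  0.07 -0.19] M [-0.079  0.107 -0.   ] w 0.0435 zaxis [-1.5e-03  2.0e-04 -1.0e+00]
turn 50.3 shift [0.1207 0.0097 0.0005] yaw0 61.4 q6 0.32 -> 1.19
[ 0.6184  0.1521  0.1031 76.1778]
[4.895000e-01 1.559000e-01 1.039000e-01 1.176613e+02]
cover plane [-0.00505987 -0.02098388  0.06764758]
```

Emit:
drive_tool --pt "0 0 0 0 0 10.06 0.5" --pt "0 0 0 0 0 10.06 0.5" --pt "0 0 0 0 0 10.06 0.5" --pt "0 0 0 0 0 10.06 0.5" --pt "0 0 0 0 0 10.06 0.5"

```text
time: 40.17
position: [0.5115, 0.0186, 0.1417]
tool_rot: [0.996, 0.094, -0.002, -0.0]
ft_force: [0.9, -0.9, 0.5]
grip_width: 0.0433
```

Emit:
drive_tool --pt "0.0402 0.0032 0 0 0 0 0.5" --pt "0.0402 0.0032 0 0 0 0 0.5" --pt "0.0402 0.0032 0 0 0 0 0.5" --pt "0 0 0 0 0 0 0.5" --pt "0 0 0 0 0 0 0.4"

```text
time: 40.8
position: [0.6308, 0.0326, 0.1414]
tool_rot: [0.995, 0.097, -0.002, -0.0]
ft_force: [-0.7, -0.1, -0.0]
grip_width: 0.0387
```

Emit:
drive_tool --pt "0 0 0 0 0 0 0.4" --pt "0 0 0 0 0 0 0.4"

```text
time: 41.05
position: [0.6318, 0.0323, 0.1431]
tool_rot: [0.995, 0.097, -0.001, -0.0]
ft_force: [0.6, 0.5, -0.5]
grip_width: 0.0349
```

```bash
python3 -c "
from h import *
st();plan(.632,.0322,.0845,11.1)"
```

```text
t 41.05 [0.6318 0.0323 0.1431] yaw 11.11 q6 1.25 F [ 0.64  0.52 -0.46] Ft [ 0.73 -0.38  0.46] M [-0.023  0.171  0.004] w 0.0349 zaxis [-1.e-03  1.e-04 -1.e+00]
turn 0.0 shift [0.0002 0.0002 0.0586] yaw0 11.1 q6 1.25 -> 1.25
```

Emit:
drive_tool --pt "0 0 0.0293 0 0 0 0.4" --pt "0 0 0.0293 0 0 0 0.4" --pt "0 0 0 0 0 0 0.4" --pt "0 0 0 0 0 0 0.4" --pt "0 0 0 0 0 0 0.4"

```text
time: 41.68
position: [0.6338, 0.0323, 0.0861]
tool_rot: [0.995, 0.097, 0.001, 0.0]
ft_force: [-0.1, -0.0, -0.1]
grip_width: 0.0345
```

Emit:
drive_tool --pt "0 0 0 0 0 0 0" --pt "0 0 0 0 0 0 0" --pt "0 0 0 0 0 0 0" --pt "0 0 0 0 0 0 0"

```text
time: 42.18
position: [0.6329, 0.0319, 0.0848]
tool_rot: [0.995, 0.097, 0.0, 0.0]
ft_force: [0.7, -1.7, 2.2]
grip_width: 0.0135
```

```bash
python3 -c "
from h import *
st()"
```

```text
t 42.17 [0.6329 0.0319 0.0848] yaw 11.16 q6 1.25 F [ 0.74 -1.7   2.17] Ft [ 0.4   1.81 -2.16] M [-0.313  0.2    0.111] w 0.0135 zaxis [ 5.e-04 -8.e-04 -1.e+00]
```

Emit:
drive_tool --pt "0 0 0.0001 0 0 3 0"

```text
time: 42.3
position: [0.633, 0.0319, 0.0848]
tool_rot: [0.997, 0.071, 0.0, 0.001]
ft_force: [0.1, -1.4, 2.8]
grip_width: 0.0137
```

```bash
python3 -c "
from h import *
st()"
```

```text
t 42.30 [0.633  0.0319 0.0848] yaw 8.15 q6 1.30 F [ 0.1  -1.45  2.81] Ft [-0.1   1.45 -2.8 ] M [-0.3    0.192  0.378] w 0.0137 zaxis [ 6.0e-04 -1.1e-03 -1.0e+00]
```

Emit:
drive_tool --pt "0 0 0.0001 0 0 2 0"

```text
time: 42.42
position: [0.633, 0.0319, 0.0848]
tool_rot: [0.999, 0.054, 0.0, 0.001]
ft_force: [-0.7, -1.8, 3.3]
grip_width: 0.0134
```

```bash
python3 -c "
from h import *
st()"
```

```text
t 42.42 [0.633  0.0319 0.0848] yaw 6.14 q6 1.34 F [-0.72 -1.79  3.28] Ft [-0.91  1.7  -3.28] M [-0.407  0.215  0.432] w 0.0134 zaxis [ 7.0e-04 -1.1e-03 -1.0e+00]
```

Emit:
drive_tool --pt "0 0 0 0 0 0 0.4" --pt "0 0 0 0 0 0 0.4" --pt "0 0 0 0 0 0 0.4" --pt "0 0 -0.03 0 0 0 0.4" --pt "0 0 -0.03 0 0 0 0.4"

```text
time: 43.05
position: [0.6322, 0.0326, 0.1443]
tool_rot: [0.999, 0.053, -0.001, -0.0]
ft_force: [1.3, 1.0, 0.0]
grip_width: 0.0347
```

Emit:
drive_tool --pt "0 0 0 0 0 -10.2 0.4" --pt "0 0 0 0 0 -10.2 0.4" --pt "0 0 0 0 0 -10.2 0.4" --pt "0 0 0 0 0 -10.2 0.4" --pt "0 0 0 0 0 -10.2 0.4"

```text
time: 43.68
position: [0.6325, 0.0326, 0.1441]
tool_rot: [0.877, 0.481, -0.0, -0.0]
ft_force: [0.7, -0.5, -0.0]
grip_width: 0.0347
```

Emit:
drive_tool --pt "0 0 0 0 0 -10.2 0.4" --pt "0 0 0 0 0 -10.2 0.4" --pt "0 0 0 0 0 -10.2 0.4" --pt "0 0 0 0 0 -10.2 0.4" --pt "0 0 0 0 0 -10.2 0.4"

```text
time: 44.3
position: [0.6325, 0.0326, 0.1441]
tool_rot: [0.585, 0.811, 0.0, -0.0]
ft_force: [0.1, -0.7, 0.0]
grip_width: 0.0349
```

Emit:
drive_tool --pt "0 0 0 0 0 -10 0.4" --pt "0 0 0 0 0 0 0.4"

```text
time: 44.55
position: [0.6325, 0.0326, 0.1441]
tool_rot: [0.515, 0.857, 0.0, -0.0]
ft_force: [1.3, -0.4, -1.1]
grip_width: 0.0347
```

```bash
python3 -c "
from h import *
st();plan(.4990,.1368,.1425,118.1)"
```

```text
t 44.55 [0.6325 0.0326 0.1441] yaw 118.01 q6 -0.61 F [ 1.33 -0.37 -1.11] Ft [-0.95  1.    1.11] M [-0.022  0.031  0.003] w 0.0347 zaxis [-4.e-04  3.e-04 -1.e+00]
turn -0.1 shift [ 0.1548 -0.0687  0.0016] yaw0 118.0 q6 -0.61 -> -0.62
```

Emit:
drive_tool --pt "0.0516 -0.0229 0 0 0 0 0.4" --pt "0.0516 -0.0229 0 0 0 0 0.4" --pt "0.0516 -0.0229 0 0 0 0 0.4" --pt "0 0 0 0 0 0 0.4" --pt "0 0 0 0 0 0 0.4"

```text
time: 45.18
position: [0.5002, 0.1367, 0.1448]
tool_rot: [0.515, 0.857, 0.001, 0.001]
ft_force: [-0.1, -0.1, 0.3]
grip_width: 0.0347
```

Emit:
drive_tool --pt "0 0 0 0 0 0 0.4" --pt "0 0 0 0 0 0 0.4"

```text
time: 45.42
position: [0.5003, 0.1358, 0.1443]
tool_rot: [0.515, 0.857, 0.0, 0.0]
ft_force: [0.1, 0.0, -0.4]
grip_width: 0.035
```

```bash
python3 -c "
from h import *
st();plan(.4990,.1368,.0848,118.1)"
```

```text
t 45.42 [0.5003 0.1358 0.1443] yaw 118.02 q6 -0.44 F [ 0.11  0.02 -0.37] Ft [-0.04  0.1   0.37] M [-0.135 -0.001  0.043] w 0.0350 zaxis [ 8.e-04  0.e+00 -1.e+00]
turn -0.1 shift [ 0.0015 -0.0007  0.0595] yaw0 118.0 q6 -0.44 -> -0.44
```

Emit:
drive_tool --pt "0.0013 -0.0005 0.0297 0 0 0 0.4" --pt "0 0 0.0297 0 0 0 0.4" --pt "0 0 0 0 0 0 0.4" --pt "0 0 0 0 0 0 0.4" --pt "0 0 0 0 0 0 0.4"

```text
time: 46.05
position: [0.4992, 0.1373, 0.0861]
tool_rot: [0.514, 0.858, 0.001, 0.001]
ft_force: [0.6, -0.3, -0.1]
grip_width: 0.0346
```

Emit:
drive_tool --pt "0 0 0 0 0 0 0" --pt "0 0 0 0 0 0 0" --pt "0 0 0 0 0 0 0" --pt "0 0 0 0 0 0 0"

```text
time: 46.55
position: [0.4987, 0.1376, 0.0853]
tool_rot: [0.514, 0.858, 0.0, 0.001]
ft_force: [0.6, 0.9, 2.3]
grip_width: 0.0136
```

```bash
python3 -c "
from h import *
st()"
```

```text
t 46.55 [0.4987 0.1376 0.0853] yaw 118.15 q6 -0.44 F [0.61 0.86 2.31] Ft [ 0.47  0.95 -2.31] M [ 0.159 -0.05   0.127] w 0.0136 zaxis [ 1.4e-03  2.0e-04 -1.0e+00]
```

Emit:
drive_tool --pt "0 0 0.0001 0 0 3 0"

```text
time: 46.68
position: [0.4987, 0.1377, 0.0852]
tool_rot: [0.536, 0.844, 0.0, 0.001]
ft_force: [0.9, 2.2, 2.3]
grip_width: 0.0135
```

```bash
python3 -c "
from h import *
st()"
```

```text
t 46.67 [0.4987 0.1377 0.0852] yaw 115.12 q6 -0.39 F [0.94 2.19 2.29] Ft [ 1.58  1.79 -2.29] M [ 0.218 -0.039  0.271] w 0.0135 zaxis [ 1.5e-03  1.0e-04 -1.0e+00]
```

Emit:
drive_tool --pt "0 0 0.0001 0 0 2 0"

```text
time: 46.8
position: [0.4988, 0.1377, 0.0852]
tool_rot: [0.551, 0.834, 0.0, 0.001]
ft_force: [1.1, 2.3, 5.2]
grip_width: 0.0137
```

```bash
python3 -c "
from h import *
st()"
```

```text
t 46.80 [0.4988 0.1377 0.0852] yaw 113.12 q6 -0.35 F [1.13 2.27 5.17] Ft [ 1.64  1.93 -5.17] M [ 0.255 -0.041  0.433] w 0.0137 zaxis [ 1.6e-03  1.0e-04 -1.0e+00]
```

Emit:
drive_tool --pt "0 0 0 0 0 0 0.4" --pt "0 0 0 0 0 0 0.4" --pt "0 0 0 0 0 0 0.4" --pt "0 0 -0.03 0 0 0 0.4" --pt "0 0 -0.05 0 0 0 0.4"

```text
time: 47.42
position: [0.4964, 0.1371, 0.1639]
tool_rot: [0.551, 0.834, -0.002, -0.002]
ft_force: [1.9, -0.0, 0.2]
grip_width: 0.0348
```

Emit:
drive_tool --pt "0 0 -0.05 0 0 0 0.4" --pt "0 0 -0.05 0 0 0 0.4" --pt "0.03 -0.05 0 0 0 0 0.4" --pt "0.03 -0.05 0 0 0 0 0.4" --pt "0.03 -0.05 0 0 0 0 0.4"

```text
time: 48.05
position: [0.3227, 0.1612, 0.2646]
tool_rot: [0.551, 0.834, -0.0, -0.0]
ft_force: [-0.6, 0.4, 0.3]
grip_width: 0.0346
```

Emit:
drive_tool --pt "0 0 0 0 0 0 0.4" --pt "0 0 0 0 0 0 0.4" --pt "0 0 0 0 0 0 0.4" --pt "0 0 0 0 0 0 0.4"

```text
time: 48.55
position: [0.326, 0.1611, 0.2647]
tool_rot: [0.551, 0.834, 0.0, 0.0]
ft_force: [-0.6, 0.4, 0.1]
grip_width: 0.0348
```

Run:
```python
from h import *
st()
m=robot.camera_model('top');p,d=robot.camera('top')
cv2.imwrite('pics/top1.png',cv2.resize(p,(800,600),interpolation=cv2.INTER_CUBIC))
for P,D in((cv2.imread('top_raw.png'),np.load('top0.npy')),(p,d)):
    for b in bars(m,P,D,0,zlo=.09):print(np.array(b[:4]).round(4))
    W=cloud(m,D,0)
    s=(P.max(2)>90)&(abs(W[...,2]-.070)<.006)&(abs(W[...,0]-.566)<.08)&(abs(W[...,1]-.085)<.08)
    q=W[s];print('plane',np.linalg.lstsq(np.c_[q[:,:2]-[.566,.085],np.ones(len(q))],q[:,2],rcond=None)[0].round(4),len(q))
```

```text
t 48.55 [0.326  0.1611 0.2647] yaw 113.08 q6 -0.25 F [-0.62  0.42  0.12] Ft [ 0.63 -0.4  -0.12] M [-0.07   0.046 -0.03 ] w 0.0348 zaxis [ 3.e-04  0.e+00 -1.e+00]
[6.319000e-01 3.400000e-02 1.099000e-01 1.449988e+02]
[ 0.617   0.1517  0.1094 22.3296]
[5.12900e-01 1.87000e-02 1.10200e-01 1.91623e+01]
[ 0.4993  0.1378  0.1097 65.0502]
plane [ 0.0001 -0.0007  0.0713] 2388
[0.6314 0.0331 0.1037 7.3678]
[ 0.6176  0.1528  0.1035 75.4747]
[5.13100e-01 1.85000e-02 1.03200e-01 6.07436e+01]
[4.99500e-01 1.37900e-01 1.03600e-01 1.14181e+02]
plane [-0.0006  0.0003  0.0669] 2199
```

View pics/top1.png

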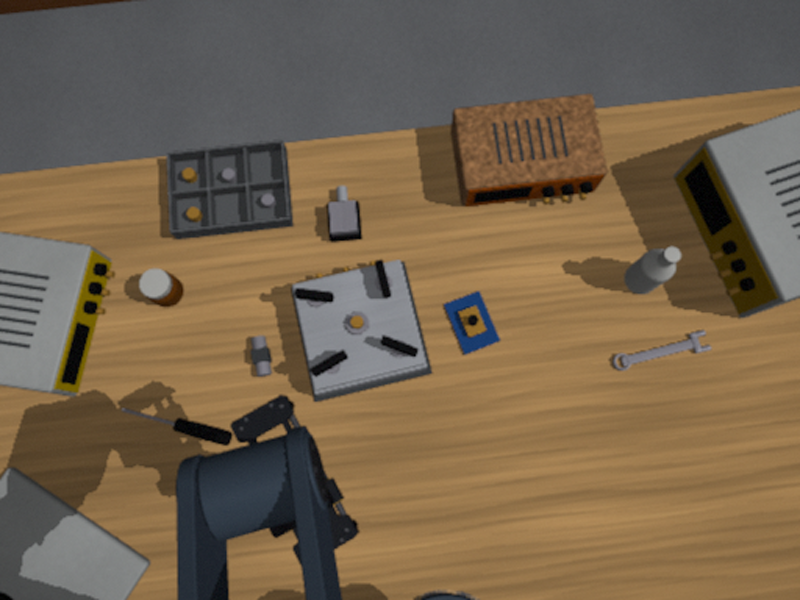

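The final view shows the cover 4.4 mm lower and level, within 0.001 rad by the depth plane. All four bars are turned, every bystander is where it was, and the arm is clear. Handing in.

```bash
python3 -c "
from rig import robot
print(robot.hand_in())"
```

```text
the job is handed in; nothing more can be done
None
```

All four knobs are tightened in a cross pattern over two rounds, and the job was handed in at about 49 s of the 72 s allowed. No verdict was reported.

- **Round 1:** I turned knobs 1, 3, 2 and 4, in that order, by about 57° (1.0 rad) each.
- **Round 2:** I turned knobs 2, 4, 1 and 3, each until the torque rose from the 0.15–0.2 N m running friction to about 0.37–0.48 N m. By the given torque figures that is roughly 25–45 N of clamping, well under the 100 N limit.
- **Re-check:** After all four were tight I turned knobs 2 and 4 a further 5° each. Both still read 0.43 N m, so they had stayed snug. I did not re-check knobs 1 and 3 after this; they ended round 2 at 0.48 and 0.40 N m.
- **Final camera check:** The cover sank 4.4 mm and lies level within about 0.001 rad. The bystanders look unmoved in the top view, and the arm is clear of everything.

One earlier reading disagreed: a plane fit taken during round 2, with the gripper partly over the cover, gave 0.02 rad of tilt. The final fit, with the gripper out of the way, did not show it.

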